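# Nest taper sleeves and clamp the stack in the bench press

### The job

Pull the carriage of the red bench press out to its stop, nest all the aluminium taper sleeves upright one inside another in its seat, each fully seated collar on collar, and nest the brass plug on top of them as the last. Then push the carriage fully home under the foot and crank the foot down onto the plug until the crank turns clearly heavier and the sprung pad is pressed in by about half of its 14 mm travel (not less than a quarter, never close to its stop). Leave the oil can, bolt bin and spanner alone.

Things in the scene. Friction and masses are not known exactly. Their poses are not given: they have to be found in the camera images.
- sleeve1: loose aluminium taper sleeve (all alike), a cup open at the top; origin under its foot, z up its axis. Tapered foot 44 mm wide, 57 mm at 30 mm height; collar 65 mm wide from 30 to 54 mm. Tapered bore 60 mm wide at the mouth, 47 mm at its floor (24 mm up): another foot nests in it with 1.5 mm play, collar on collar, 24 mm above the one below. About 350 g, stands upright on the bench; may be absent
- sleeve2: loose aluminium taper sleeve (all alike), a cup open at the top; origin under its foot, z up its axis. Tapered foot 44 mm wide, 57 mm at 30 mm height; collar 65 mm wide from 30 to 54 mm. Tapered bore 60 mm wide at the mouth, 47 mm at its floor (24 mm up): another foot nests in it with 1.5 mm play, collar on collar, 24 mm above the one below. About 350 g, stands upright on the bench; may be absent
- sleeve3: loose aluminium taper sleeve (all alike), a cup open at the top; origin under its foot, z up its axis. Tapered foot 44 mm wide, 57 mm at 30 mm height; collar 65 mm wide from 30 to 54 mm. Tapered bore 60 mm wide at the mouth, 47 mm at its floor (24 mm up): another foot nests in it with 1.5 mm play, collar on collar, 24 mm above the one below. About 350 g, stands upright on the bench; may be absent
- sleeve4: loose aluminium taper sleeve (all alike), a cup open at the top; origin under its foot, z up its axis. Tapered foot 44 mm wide, 57 mm at 30 mm height; collar 65 mm wide from 30 to 54 mm. Tapered bore 60 mm wide at the mouth, 47 mm at its floor (24 mm up): another foot nests in it with 1.5 mm play, collar on collar, 24 mm above the one below. About 350 g, stands upright on the bench; may be absent
- plug: loose brass plug; origin under its foot, z up its axis. Same tapered foot as a sleeve (44 to 57 mm wide over 30 mm), flange 65 mm wide from 30 to 34 mm, then a solid round head 40 mm wide from 34 to 62 mm, flat on top. It nests in a sleeve flange on collar, 24 mm above that sleeve's origin. 400 g, stands upright on the bench
- plug_top (a point): centre of the plug's flat top, 62 mm above its foot
- press: fixed red bench press; origin on the bench straight below the foot's axis. Its y axis points from the foot to the red conical column, whose axis is 140 mm away at y = +140 mm; column foot 128 mm across; its arm (46 mm wide) lies 230 to 270 mm above the bench. The carriage pulls out along the press's -x axis
- carriage (a joint): sliding carriage, m: 0 = fully home under the foot, 0.15 = pulled out to its stop along the press's -x axis. About 3 N of friction, stays where it is left
- seat (a point): centre of the mouth of the dark round seat (88 mm across) on the carriage, 48 mm above the bench; its tapered bore is 60 mm wide at the mouth, 47 mm at its floor 30 mm down, so the first sleeve sits with its collar on the seat's rim and its origin 30 mm below this point
- carriage_handle (a point): top centre of the black upright round handle on the carriage, 20 mm across; its free length is 66 mm down from here, 84 mm above the bench. It stands 110 mm from the seat's axis on the press's -y side and moves with the carriage
- foot (a joint): how far the press foot is screwed down, m; geared to the crank: 8 mm per radian of crank. At 0 the pad's face is 205 mm above the bench
- pad (a joint): compression of the sprung rubber pad under the foot, m: 0 = touching nothing, hard stop at 0.014; 4 N per mm
- pad_face (a point): centre of the pad's round lower face, 44 mm across
- crank (a joint): angle of the crank on top of the column, rad; vertical axis, grows clockwise seen from above (lowers the foot), 0 to 13.3. Turning free takes about 8 N at the grip (0.4 N m), and some 0.65 N more for each mm of pad compression; stays where it is left
- crank_axis (a point): point on the crank's vertical axis at the top of its hub, 282 mm above the bench
- crank_grip (a point): top centre of the black upright grip of the crank, 20 mm across, 38 mm long (down from here), 321 mm above the bench, 50 mm from the crank's axis; the grip spins freely on its pin, so the hand need not turn
- oilcan: green oil can, 64 mm across, 150 mm tall, origin under its centre; leave alone
- boltbin: blue bin of bolts 100 x 130 x 45 mm, origin under its centre; leave alone
- spanner: spanner 200 mm long lying on the bench; leave alone
There are look-alikes about, which are no part of the job. Leave any green look-alike of the sleeve2 alone. Leave any green look-alike of the sleeve4 alone.

How it is judged:
On the way, in this order (a step that is already met when the one before it is completed fails the run):
1. the carriage is pulled out to its stop (value of joint carriage above 0.135 m), for 0.2 s.
2. all sleeves are nested in the seat with the plug on top (horizontal distance between each of sleeve1, sleeve2, sleeve3, sleeve4, plug and seat below 0.005 m and angle between each of sleeve1, sleeve2, sleeve3, sleeve4, plug's own z axis and vertical below 0.06 rad and (z of sleeve1 in the frame of seat between -0.034 and -0.026 m or z of sleeve1 in the frame of seat between -0.01 and -0.002 m or z of sleeve1 in the frame of seat between 0.014 and 0.022 m or z of sleeve1 in the frame of seat between 0.038 and 0.046 m) and (z of sleeve2 in the frame of seat between -0.034 and -0.026 m or z of sleeve2 in the frame of seat between -0.01 and -0.002 m or z of sleeve2 in the frame of seat between 0.014 and 0.022 m or z of sleeve2 in the frame of seat between 0.038 and 0.046 m) and (z of sleeve3 in the frame of seat between -0.034 and -0.026 m or z of sleeve3 in the frame of seat between -0.01 and -0.002 m or z of sleeve3 in the frame of seat between 0.014 and 0.022 m or z of sleeve3 in the frame of seat between 0.038 and 0.046 m) and (z of sleeve4 in the frame of seat between -0.034 and -0.026 m or z of sleeve4 in the frame of seat between -0.01 and -0.002 m or z of sleeve4 in the frame of seat between 0.014 and 0.022 m or z of sleeve4 in the frame of seat between 0.038 and 0.046 m) and (z of plug in the frame of seat between 0.014 and 0.022 m or z of plug in the frame of seat between 0.038 and 0.046 m or z of plug in the frame of seat between 0.062 and 0.07 m) and z of plug in the frame of sleeve1 above 0.018 m and z of plug in the frame of sleeve2 above 0.018 m and z of plug in the frame of sleeve3 above 0.018 m and z of plug in the frame of sleeve4 above 0.018 m and value of joint carriage above 0.03 m), for 0.3 s.
3. the carriage is fully home with the stack still nested (horizontal distance between each of sleeve1, sleeve2, sleeve3, sleeve4, plug and seat below 0.005 m and angle between each of sleeve1, sleeve2, sleeve3, sleeve4, plug's own z axis and vertical below 0.06 rad and (z of sleeve1 in the frame of seat between -0.034 and -0.026 m or z of sleeve1 in the frame of seat between -0.01 and -0.002 m or z of sleeve1 in the frame of seat between 0.014 and 0.022 m or z of sleeve1 in the frame of seat between 0.038 and 0.046 m) and (z of sleeve2 in the frame of seat between -0.034 and -0.026 m or z of sleeve2 in the frame of seat between -0.01 and -0.002 m or z of sleeve2 in the frame of seat between 0.014 and 0.022 m or z of sleeve2 in the frame of seat between 0.038 and 0.046 m) and (z of sleeve3 in the frame of seat between -0.034 and -0.026 m or z of sleeve3 in the frame of seat between -0.01 and -0.002 m or z of sleeve3 in the frame of seat between 0.014 and 0.022 m or z of sleeve3 in the frame of seat between 0.038 and 0.046 m) and (z of sleeve4 in the frame of seat between -0.034 and -0.026 m or z of sleeve4 in the frame of seat between -0.01 and -0.002 m or z of sleeve4 in the frame of seat between 0.014 and 0.022 m or z of sleeve4 in the frame of seat between 0.038 and 0.046 m) and (z of plug in the frame of seat between 0.014 and 0.022 m or z of plug in the frame of seat between 0.038 and 0.046 m or z of plug in the frame of seat between 0.062 and 0.07 m) and z of plug in the frame of sleeve1 above 0.018 m and z of plug in the frame of sleeve2 above 0.018 m and z of plug in the frame of sleeve3 above 0.018 m and z of plug in the frame of sleeve4 above 0.018 m and value of joint carriage below 0.006 m), for 0.2 s.
4. the foot bears on the plug (value of joint pad between 0.003 and 0.013 m and distance between pad_face and plug_top below 0.006 m and value of joint carriage below 0.006 m), for 0.2 s.
At the end, for the whole second after the job is handed in: every sleeve and the plug are nested in the seat: within 5 mm of its axis, within 0.06 rad of upright, each at a 24 mm step within 4 mm, the plug uppermost; carriage within 6 mm of home; the pad rests on the plug's top and is compressed by 3 to 13 mm; all at rest (all of step 4 and horizontal distance between each of sleeve1, sleeve2, sleeve3, sleeve4, plug and seat below 0.005 m and angle between each of sleeve1, sleeve2, sleeve3, sleeve4, plug's own z axis and vertical below 0.06 rad and (z of sleeve1 in the frame of seat between -0.034 and -0.026 m or z of sleeve1 in the frame of seat between -0.01 and -0.002 m or z of sleeve1 in the frame of seat between 0.014 and 0.022 m or z of sleeve1 in the frame of seat between 0.038 and 0.046 m) and (z of sleeve2 in the frame of seat between -0.034 and -0.026 m or z of sleeve2 in the frame of seat between -0.01 and -0.002 m or z of sleeve2 in the frame of seat between 0.014 and 0.022 m or z of sleeve2 in the frame of seat between 0.038 and 0.046 m) and (z of sleeve3 in the frame of seat between -0.034 and -0.026 m or z of sleeve3 in the frame of seat between -0.01 and -0.002 m or z of sleeve3 in the frame of seat between 0.014 and 0.022 m or z of sleeve3 in the frame of seat between 0.038 and 0.046 m) and (z of sleeve4 in the frame of seat between -0.034 and -0.026 m or z of sleeve4 in the frame of seat between -0.01 and -0.002 m or z of sleeve4 in the frame of seat between 0.014 and 0.022 m or z of sleeve4 in the frame of seat between 0.038 and 0.046 m) and (z of plug in the frame of seat between 0.014 and 0.022 m or z of plug in the frame of seat between 0.038 and 0.046 m or z of plug in the frame of seat between 0.062 and 0.07 m) and z of plug in the frame of sleeve1 above 0.018 m and z of plug in the frame of sleeve2 above 0.018 m and z of plug in the frame of sleeve3 above 0.018 m and z of plug in the frame of sleeve4 above 0.018 m and linear speed of plug below 0.02 m/s); the robot touches nothing.
It fails at once if the pad is driven to its stop (over 13 mm) (value of joint pad above 0.013 m).
It fails at once if the oilcan is disturbed (moved over 40 mm) (distance of oilcan from where it was at the start of the episode above 0.04 m).
It fails at once if the boltbin is disturbed (moved over 40 mm) (distance of boltbin from where it was at the start of the episode above 0.04 m).
It fails at once if the spanner is disturbed (moved over 40 mm) (distance of spanner from where it was at the start of the episode above 0.04 m).
Of sleeve1, sleeve2, sleeve3, sleeve4 only 2 to 4 are there at a start; the rules pass over those that are not, and their reading is None.
At some moment in a run one of sleeve1, sleeve2, sleeve3, sleeve4, plug may be knocked a few centimetres aside while the robot is not near it.
It also fails if it takes over 210 s, if anything falls off the work surface, if the arm or the gripper's body presses on something with over 40 N, if the wrist force passes 120 N, or if a joint passes its speed limit or range.

### The arm

A 6-joint arm with a two-finger parallel gripper is mounted at the origin on the work surface. World frame = base frame: x ahead of the robot, y to its left, z up, the work surface at z = 0. Lengths are in m, angles in rad, forces in N, time in s.
With the tool pointing down it reaches from about 0.3 to 0.875 m from the base axis. Payload 6.4 kg.
Tool frame: the origin (TCP) lies between the finger pads; the fingertips stand 11 mm ahead of it and the grasp point (between the pads) lies 8 mm behind it (ctrl.tcp_to_tips is the distance from the TCP to the fingertips, in m); x points along the fingers, z is the direction in which the jaws open and shut, and the axes are right-handed (so a half turn about x gives the same grasp; the last joint's range is limited). The gripper opens to 85 mm and grips with 20 to 120 N. Pads are 22 mm wide; open, the fingers measure 114 mm over their backs; the gripper's body (76 mm by 85 mm) begins 54 mm behind the grasp point. The pads swing forward as they close: fully open they stand 13 mm farther back than shut.
Start: joints at [0.931, 0.181, 1.607, -0, 1.354, -0.206], TCP at [0.242, 0.522, 0.242] pointing down, gripper open.
Joint ranges: [-2.99, 2.99], [-0.89, 2.07], [0.3, 2.58], [-1.14, 4.28], [0, 2.63], [-3.12, 3.12]. Speed limits (rad/s): [2.57, 2.57, 3.01, 3.14, 3.14, 3.14].

### API

Orientations are given as a unit quaternion [w, x, y, z].
In Python, from bench import ctrl, eyes, hand_in gives the robot as it stands. The module is installed in compiled form; this text tells all that it offers.
- The arm moves only by the tool step_arm, never from a script. Its arguments are lists of equal length, an entry for each row: "xyz": the shift along the world's x, y, z in mm, a list of three; "spin": the turn about the world's z in rad; "fingers": the opening in per cent of the stroke, from 0 (shut) to 100 (fully open). A call has 1 to 10 rows; each row is the pose to reach, as a shift and turn from the pose commanded when the call began; what a row does not reach only later rows make up. A row lasts 1/10 s, in which the tool goes at most 50 mm and 8.59 degrees, less where a joint would pass 70% of its speed; a pose out of reach is approached as far as the arm can. A call with a gripper value outside its range is refused whole. The fingers move at their own pace and stop on an object; the grip force is fixed at half the most. Time passes only in rows, so rows that repeat a pose let the fingers close. It gives the time, the measured TCP pose, the force and the opening at its end, in the units of the state.
- ctrl.get_obs(): the state, without advancing time (a new reading comes with each control period).
- eyes.camera(name): name is "side" or "top"; returns the picture (384x512x3 uint8, red, green, blue); there is no depth.
- eyes.camera_model(name): a dict with "vertical_fov" (degrees; the focal length in pixels is half the picture's height over the tangent of half this angle, whatever the lens; pixels are square), "cx", "cy" (the principal point, pixels), "pose" (4x4, takes a point from camera to world coordinates). Camera axes: x right, y up, looking along -z (the intrinsics and any distortion apply to the point x, -y, -z); pixel columns grow to the right and rows downward; lengths in m; the calibration is good to about 2 mm. A picture is of the moment at which its call begins. camera_model takes no time and is no camera call.
- hand_in(): hands the job in, once; it reports no verdict.
The state is a dict: "time_s": time; "q": joint angles; "dq": joint speeds; "joint_efforts": joint torques, N m; "eef_pos": TCP position; "eef_rot": TCP orientation; "wrist_force": force on the tool from outside, world axes, zero at the start; "torque": the same for the moment, N m; "opening": opening from 0.0 (shut) to 1.0 (fully open).
Only numpy, scipy, OpenCV 4.12 (cv2) and the standard library are available. Lean on these libraries where they do the work, as an engineer would, in place of code of your own. Each camera call takes 0.05 s, during which the arm holds its last target.

## Working session

There is one attempt and no reset: what is moved stays moved. The work goes in short steps, Python scripts to look and compute and a tool call to move; the robot and the scene stay as the last step left them, time stands still between calls to the robot, and variables do not carry over. Pictures are saved under pics/ and viewed, and the job is handed in when it is done.

Besides the shell and the picture viewer there is one more tool, called after "Request:" as name([rows], argument=value, ...), one row to a line, values as JSON. step_arm: Moves the arm, as the interface text tells. Its arguments: {"type":"object","properties":{"xyz":{"type":"array"},"spin":{"type":"array"},"fingers":{"type":"array"}},"required":["xyz","spin","fingers"]}

```bash
mkdir -p pics; cat > h.py <<'E'
import numpy as np, cv2
from bench import ctrl, eyes, hand_in
def snap(n,f):
    im=eyes.camera(n); cv2.imwrite('pics/'+f,im[:,:,::-1]); return im
def crop(f,g,x0,y0,x1,y1,s):
    im=cv2.imread('pics/'+f)[y0:y1,x0:x1]; cv2.imwrite('pics/'+g,cv2.resize(im,None,fx=s,fy=s,interpolation=cv2.INTER_CUBIC))
E
python3 - <<'E'
from h import *
for n in ['top','side']:
    snap(n,n+'0.png'); print(n,eyes.camera_model(n))
o=ctrl.get_obs(); print({k:np.round(v,3) for k,v in o.items()})
E
```

```text
top {'vertical_fov': 46.487834512910645, 'cx': 259.6823841315061, 'cy': 195.030168966284, 'pose': array([[ 0.01227778,  0.9963157 , -0.08487806,  0.50496462],
       [-0.99968306,  0.01036476, -0.02294249,  0.02221682],
       [-0.02197823,  0.08513284,  0.99612718,  1.53094407],
       [ 0.        ,  0.        ,  0.        ,  1.        ]])}
side {'vertical_fov': 46.613751785940146, 'cx': 247.60642834644327, 'cy': 192.93031664549622, 'pose': array([[-0.951898  ,  0.18093457, -0.2472911 ,  0.24044362],
       [-0.30640654, -0.55604182,  0.77261409,  1.21080266],
       [ 0.00228841,  0.81122141,  0.58473463,  1.08907714],
       [ 0.        ,  0.        ,  0.        ,  1.        ]])}
{'time_s': np.float64(0.1), 'q': array([ 0.931,  0.181,  1.608, -0.   ,  1.354, -0.206]), 'dq': array([ 0.001, -0.   , -0.004, -0.001,  0.001,  0.001]), 'joint_efforts': array([-1.0000e-03, -4.4588e+01, -3.5224e+01, -0.0000e+00,  4.0000e-03,
       -0.0000e+00]), 'eef_pos': array([0.241, 0.521, 0.241]), 'eef_rot': array([ 0.595, -0.381,  0.596,  0.38 ]), 'wrist_force': array([ 0.701, -1.031,  0.224]), 'torque': array([-0.015,  0.007,  0.007]), 'opening': np.float64(0.999)}
```

View pics/top0.png

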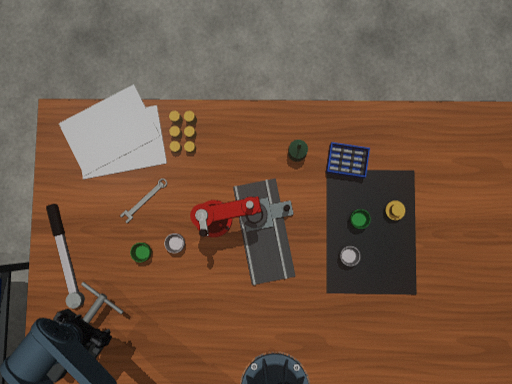

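View pics/side0.png

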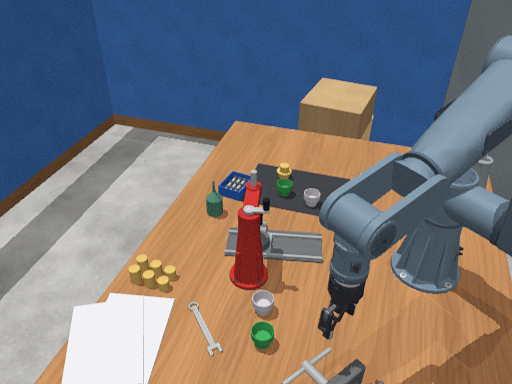

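```bash
cat >> h.py <<'E'
def ray(n,u,v,M=None):
    M=M or eyes.camera_model(n); f=192/np.tan(np.radians(M['vertical_fov']/2)); P=np.array(M['pose'])
    d=P[:3,:3]@np.array([(u-M['cx'])/f,-(v-M['cy'])/f,-1]); return P[:3,3],d
def pt(n,u,v,z):
    c,d=ray(n,u,v); return c+d*(z-c[2])/d[2]
def proj(n,p):
    M=eyes.camera_model(n); f=192/np.tan(np.radians(M['vertical_fov']/2)); P=np.array(M['pose'])
    q=P[:3,:3].T@(np.asarray(p)-P[:3,3]); return np.array([M['cx']+f*q[0]/-q[2], M['cy']-f*q[1]/-q[2]])
E
python3 - <<'E'
from h import *
crop('top0.png','c1.png',120,170,310,290,4)
crop('top0.png','c2.png',320,180,420,280,6)
crop('side0.png','c3.png',180,140,350,300,4)
crop('top0.png','c4.png',0,250,150,384,4)
print(proj('top',ctrl.get_obs()['eef_pos']),proj('side',ctrl.get_obs()['eef_pos']))
E
```

```text
[ 93.35233422 323.92763708] [337.92098084 324.68467104]
```

View pics/c1.png

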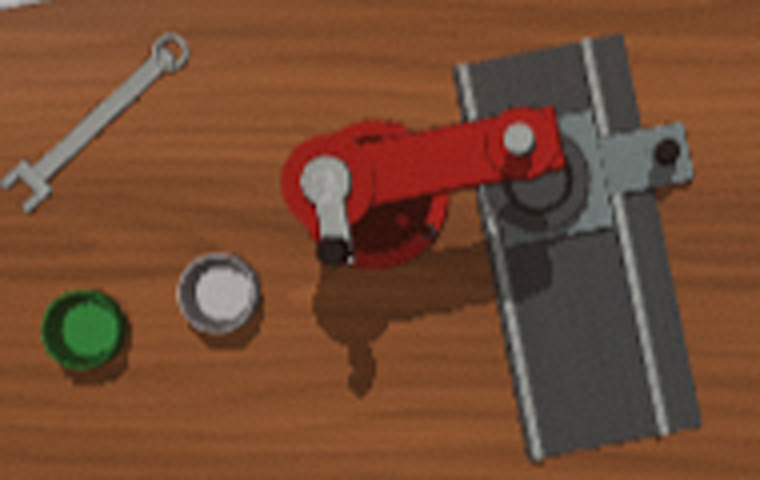

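View pics/c2.png

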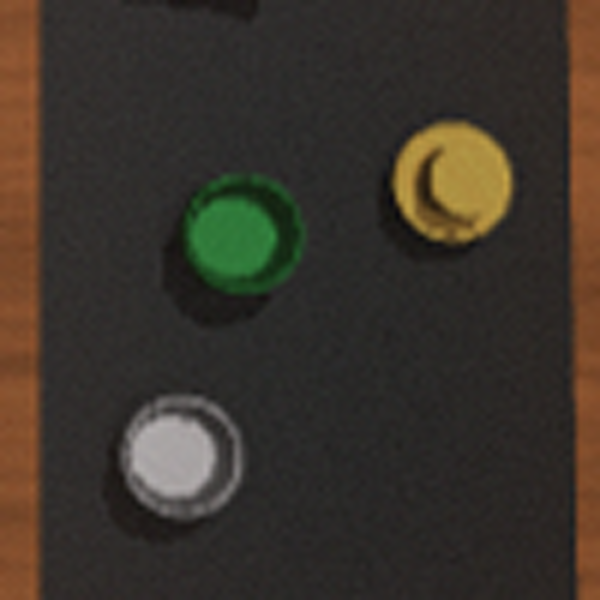

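View pics/c3.png

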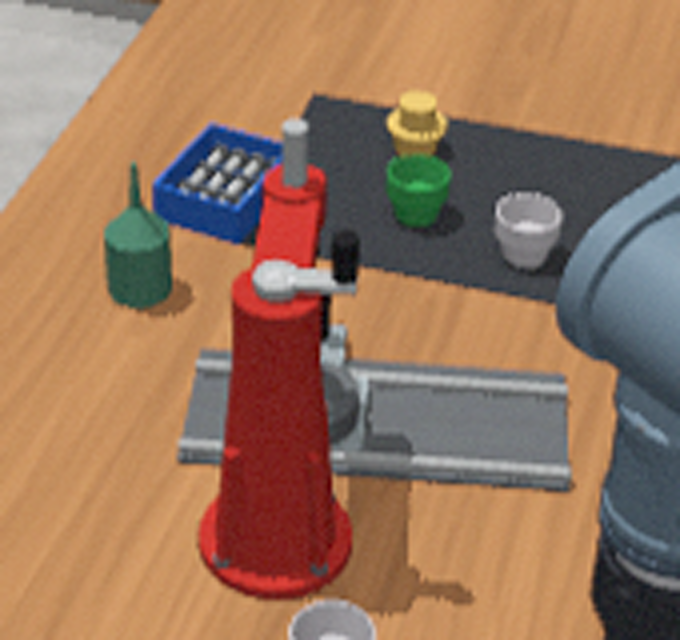

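View pics/c4.png

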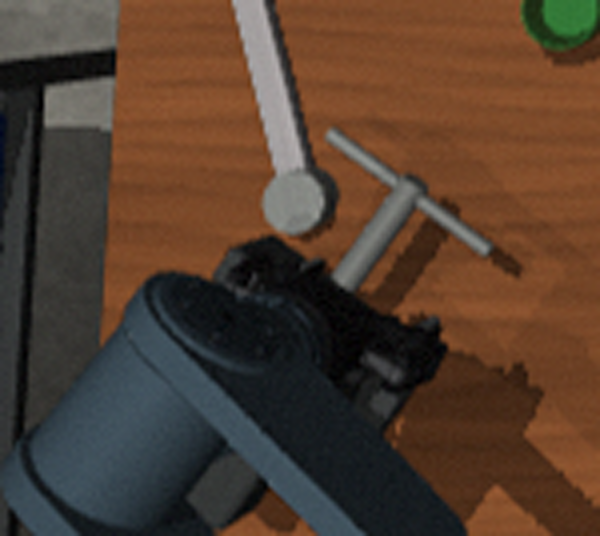

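```bash
python3 - <<'E'
from h import *
T={'A':(174.75,243.25,.054),'B':(350.3,256.2,.054),'plug':(395.5,210.5,.034),'plugtop':(398.5,209.8,.062),'handle':(286.75,208,.084),'seat':(255,216.2,.048),'hub':(201.3,215.2,.282),'grip':(203.2,232.3,.321),'greenL':(141,252.5,.054),'greenR':(360.5,219,.054)}
for k,(u,v,z) in T.items():
    p=pt('top',u,v,z); print(k,p.round(4),'side px',proj('side',p).round(1))
E
```

```text
A [0.4682 0.3346 0.054 ] side px [264.  296.6]
B [ 0.4335 -0.2421  0.054 ] side px [312.6 192.1]
plug [ 0.5855 -0.3962  0.034 ] side px [284.6 170. ]
plugtop [ 0.5864 -0.3982  0.062 ] side px [284.9 164.3]
handle [ 0.587  -0.0326  0.084 ] side px [260.9 209.6]
seat [0.5607 0.071  0.048 ] side px [259.5 236.4]
hub [0.553  0.2139 0.282 ] side px [249.7 207.7]
grip [0.5053 0.2017 0.321 ] side px [266.7 197.8]
greenL [0.4364 0.4456 0.054 ] side px [263.9 328.5]
greenR [ 0.5552 -0.276   0.054 ] side px [285.  182.2]
```

```bash
python3 - <<'E'
from h import *
from scipy.spatial.transform import Rotation as R
o=ctrl.get_obs(); r=o['eef_rot']; m=R.from_quat([*r[1:],r[0]]).as_matrix(); print(m.round(3), 'jaw az',np.degrees(np.arctan2(m[1,2],m[0,2])), ctrl.tcp_to_tips)
a=pt('top',234.5,186.25,.03);b=pt('top',255,285,.03);c=pt('top',266.75,180,.03);d=pt('top',285.75,278,.03)
for p,q in((a,b),(c,d)): print(p.round(3),q.round(3),np.degrees(np.arctan2(*(p-q)[1::-1])))
# column foot check
E
```

```text
[[-0.001 -0.907  0.42 ]
 [-0.001  0.42   0.907]
 [-1.     0.    -0.002]] jaw az 65.14607919927644 0.011
[0.662 0.142 0.03 ] [0.333 0.069 0.03 ] 12.645810666727051
[0.684 0.034 0.03 ] [ 0.358 -0.033  0.03 ] 11.52549361681845
```

Request:
step_arm([
  [70,-230,60],
  [70,-230,60],
  [70,-230,60],
  [70,-230,60],
  [70,-230,60],
  [140,-460,60],
  [140,-460,60],
  [140,-460,60],
  [140,-460,60],
  [140,-460,60],
], spin=[0,0,0,0,0,0,0,0,0,0], fingers=[100,100,100,100,100,100,100,100,100,100])

```text
time_s: 1.1
eef_pos: [0.3817, 0.0594, 0.3022]
eef_rot: [0.596, -0.381, 0.596, 0.38]
wrist_force: [0.4, 1.3, -0.1]
opening: 1.0
```

```bash
python3 - <<'E'
from h import *
for n in ['top','side']: snap(n,n+'1.png')
print(ctrl.get_obs()['eef_pos'],ctrl.get_obs()['q'].round(2))
E
```

```text
[0.38253441 0.05760036 0.30209839] [-0.16 -0.32  1.96 -0.    1.51 -1.29]
```

View pics/top1.png

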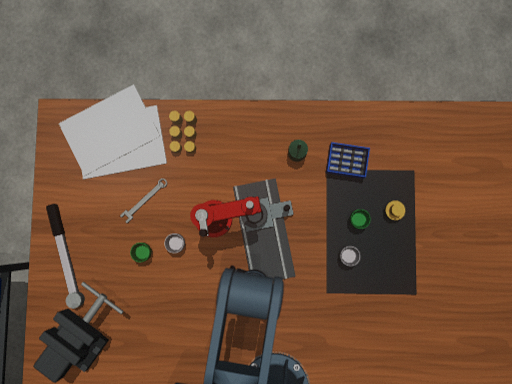

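View pics/side1.png

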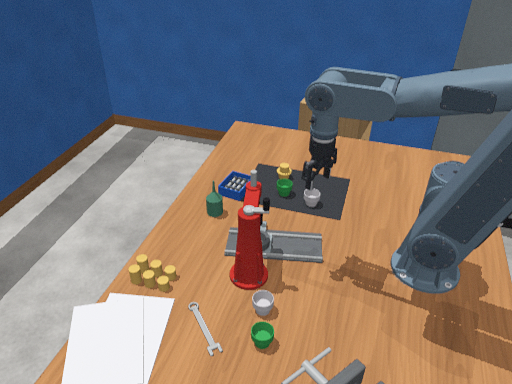

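Request:
step_arm([
  [205,-96,0],
  [205,-96,0],
  [205,-96,0],
  [205,-96,0],
  [205,-96,0],
  [205,-96,-150],
  [205,-96,-150],
  [205,-96,-150],
  [205,-96,-150],
  [205,-96,-150],
], spin=[0,0,0,0,0,0,0,0,0,0], fingers=[100,100,100,100,100,100,100,100,100,100])

```text
time_s: 2.2
eef_pos: [0.5863, -0.0332, 0.1523]
eef_rot: [0.595, -0.38, 0.596, 0.382]
wrist_force: [0.9, 0.4, 0.7]
opening: 1.0
```

```bash
python3 - <<'E'
from h import *
for n in ['top','side']: snap(n,n+'2.png')
crop('side2.png','c5.png',190,100,350,260,4)
crop('top2.png','c6.png',190,170,340,290,5)
E
```

```text
(no output)
```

View pics/c5.png

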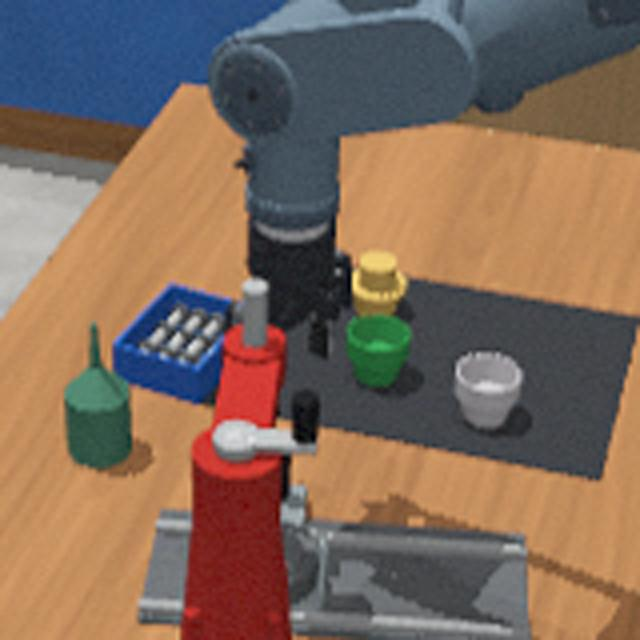

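View pics/c6.png

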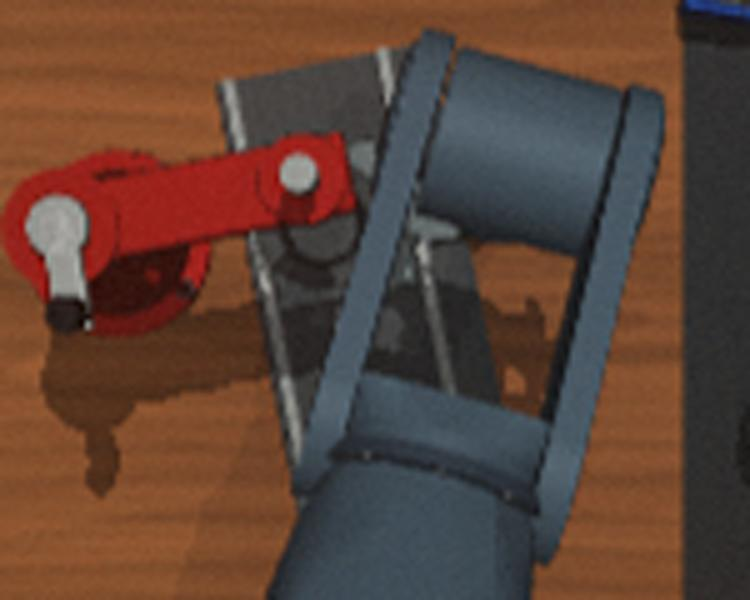

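Request:
step_arm([
  [-20,-8,0],
  [-20,-8,0],
  [-20,-8,0],
  [-20,-8,0],
  [-20,-8,0],
  [-20,-8,0],
  [-20,-8,0],
  [-20,-8,-50],
  [-20,-8,-92],
  [-20,-8,-92],
], spin=[-0.13,-0.27,-0.4,-0.53,-0.67,-0.8,-0.925,-0.925,-0.925,-0.925], fingers=[100,100,100,100,100,100,100,100,100,100])

```text
time_s: 3.3
eef_pos: [0.5643, -0.0414, 0.0579]
eef_rot: [0.701, -0.074, 0.705, 0.076]
wrist_force: [-0.6, 1.2, -0.1]
opening: 1.0
```

```bash
python3 - <<'E'
from h import *
for n in ['top','side']: snap(n,n+'3.png')
crop('side3.png','c5.png',190,130,350,260,5)
crop('top3.png','c6.png',190,170,340,290,5)
E
```

```text
(no output)
```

View pics/c5.png

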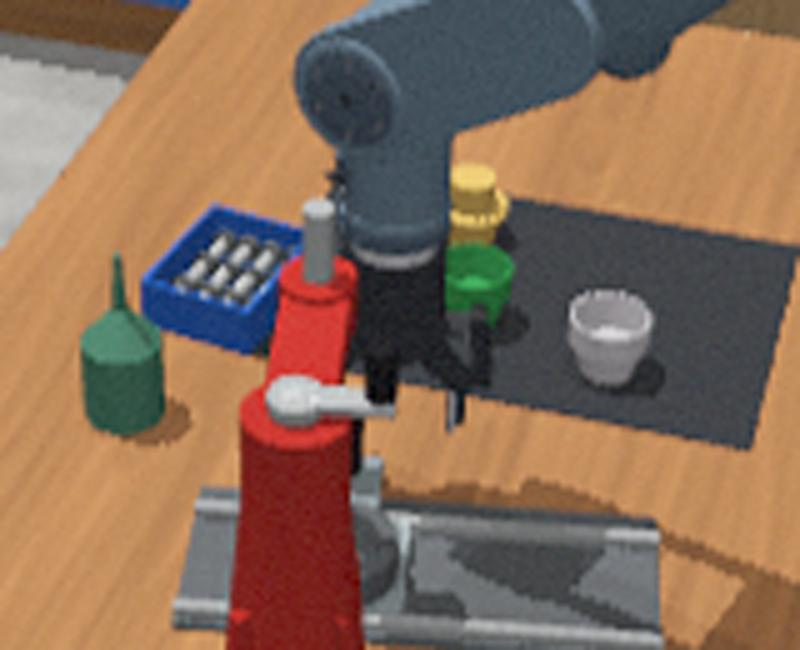

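View pics/c6.png

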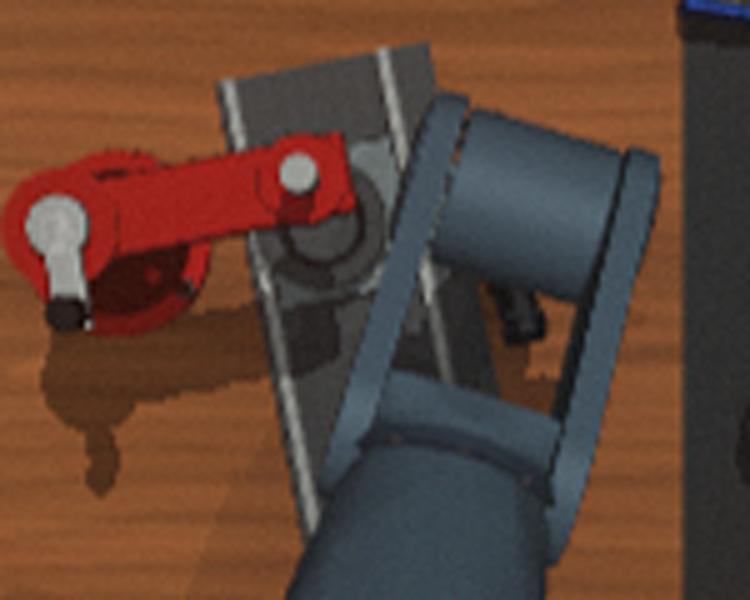

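Request:
step_arm([
  [-15,-3,0],
  [-30,-6,0],
  [-45,-9,0],
  [-60,-13,0],
  [-75,-16,0],
  [-90,-19,0],
  [-105,-22,0],
  [-117,-25,0],
  [-127,-27,0],
  [-132,-28,0],
], spin=[0,0,0,0,0,0,0,0,0,0], fingers=[100,100,100,100,100,100,100,100,100,100])

```text
time_s: 4.4
eef_pos: [0.4359, -0.0713, 0.0622]
eef_rot: [0.705, -0.076, 0.702, 0.074]
wrist_force: [3.8, -0.0, 1.3]
opening: 1.001
```

Request:
step_arm([
  [-5,-1,0],
  [-8,-2,0],
  [-11,-3,0],
  [-11,-3,0],
], spin=[0,0,0,0], fingers=[100,100,100,100])

```text
time_s: 4.8
eef_pos: [0.4294, -0.0723, 0.0612]
eef_rot: [0.708, -0.074, 0.698, 0.074]
wrist_force: [30.8, 13.9, -16.8]
opening: 1.001
```

Request:
step_arm([
  [14,3,0],
  [14,3,0],
  [14,3,50],
  [14,3,100],
  [14,3,150],
  [14,3,200],
  [-40,-60,240],
  [-80,-110,240],
  [-80,-160,240],
], spin=[0,0,0,0,0,0,0,0,0], fingers=[100,100,100,100,100,100,100,100,100])

```text
time_s: 5.7
eef_pos: [0.3577, -0.1889, 0.2963]
eef_rot: [0.703, -0.076, 0.703, 0.076]
wrist_force: [0.8, 0.0, 0.4]
opening: 1.003
```

```bash
python3 - <<'E'
from h import *
for n in ['top','side']: snap(n,n+'4.png')
crop('side4.png','c5.png',190,130,350,260,5)
crop('top4.png','c6.png',190,170,340,290,5)
E
```

```text
(no output)
```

View pics/side4.png

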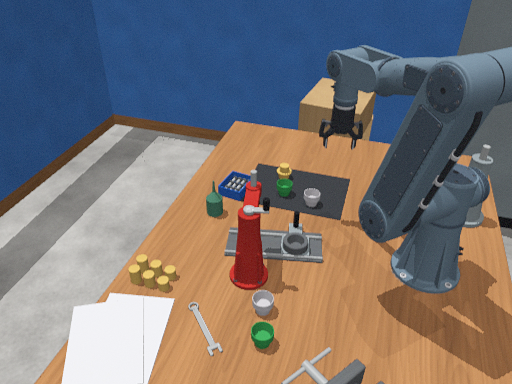

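View pics/top4.png

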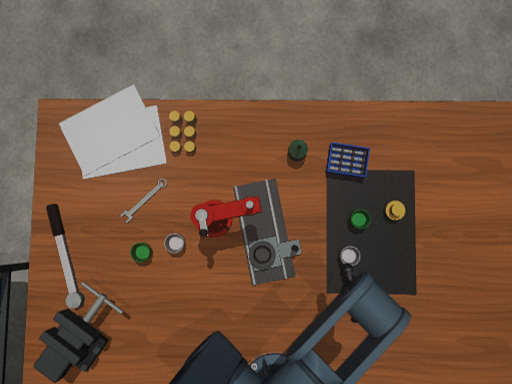

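View pics/c6.png

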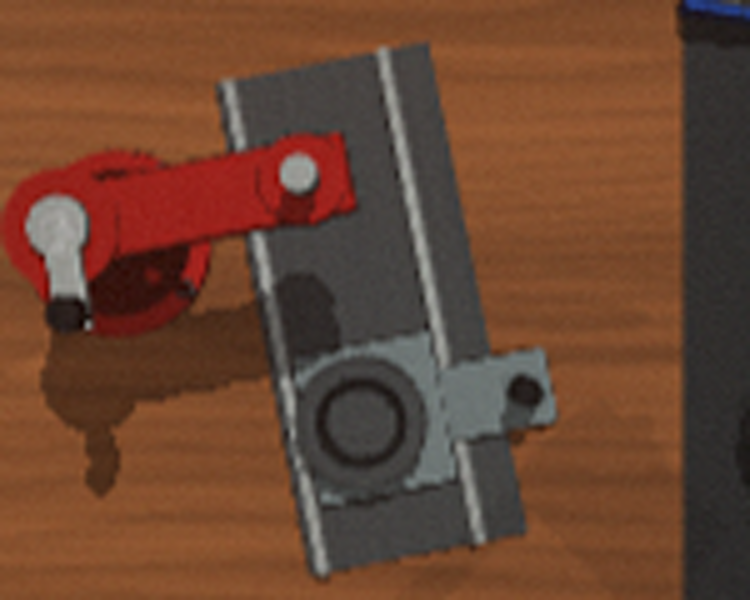

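View pics/c5.png

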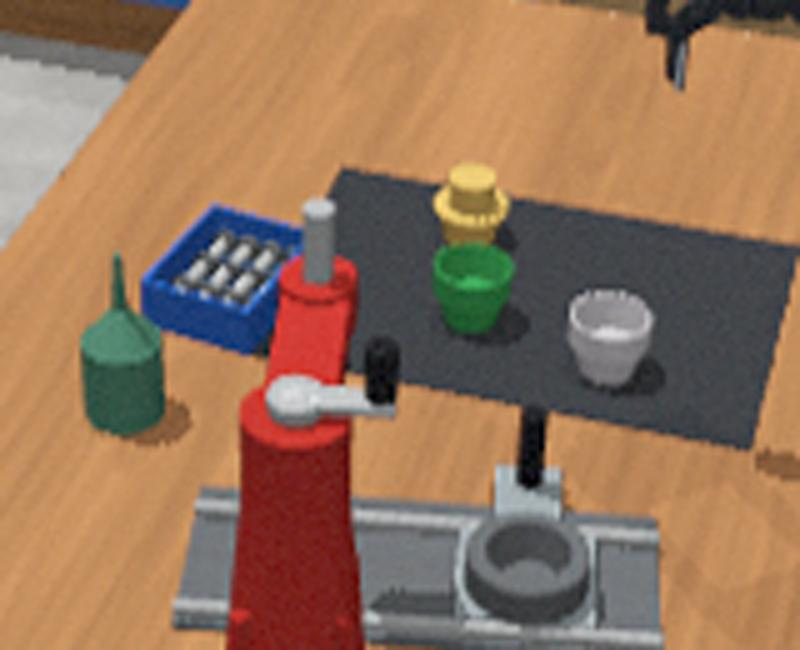

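```bash
cat >> h.py <<'E'
def tri(a,b):
    c1,d1=ray('top',*a);c2,d2=ray('side',*b)
    A=np.stack([d1,-d2],1);s=np.linalg.lstsq(A,c2-c1,rcond=None)[0]
    p,q=c1+s[0]*d1,c2+s[1]*d2; return (p+q)/2,np.linalg.norm(p-q)
E
python3 - <<'E'
from h import *
print('seat',pt('top',262.2,254.6,.048),pt('side',295.6,241.4,.048))
print('handle',pt('top',294.6,248,.084),pt('side',297,212.4,.084))
print('B',pt('top',350.3,256.2,.054),pt('side',190+610/5,130+317/5,.054))
print('A',pt('top',174.75,243.25,.054))
print('foot rod',tri((190+297/5,170+172/5),(190+319/5,130+205/5)))
E
python3 - <<'E'
from h import *
crop('top4.png','c7.png',330,235,370,275,15)
crop('top4.png','c8.png',155,225,195,265,15)
crop('side4.png','c9.png',290,180,335,215,15)
crop('side4.png','c10.png',240,280,290,320,15)
E
```

```text
seat [0.4345836  0.04566368 0.048     ] [0.43405363 0.05764442 0.048     ]
handle [ 0.45870953 -0.05870898  0.084     ] [ 0.45751702 -0.05751134  0.084     ]
B [ 0.43351682 -0.24206222  0.054     ] [ 0.43421625 -0.23288859  0.054     ]
A [0.46819197 0.33461978 0.054     ]
foot rod (array([0.58247854, 0.07771969, 0.32155558]), np.float64(0.0005361039907740695))
```

View pics/c7.png

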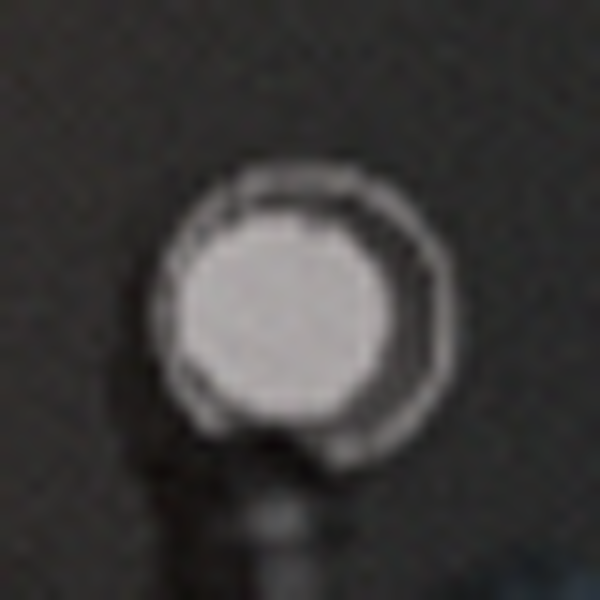

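View pics/c8.png

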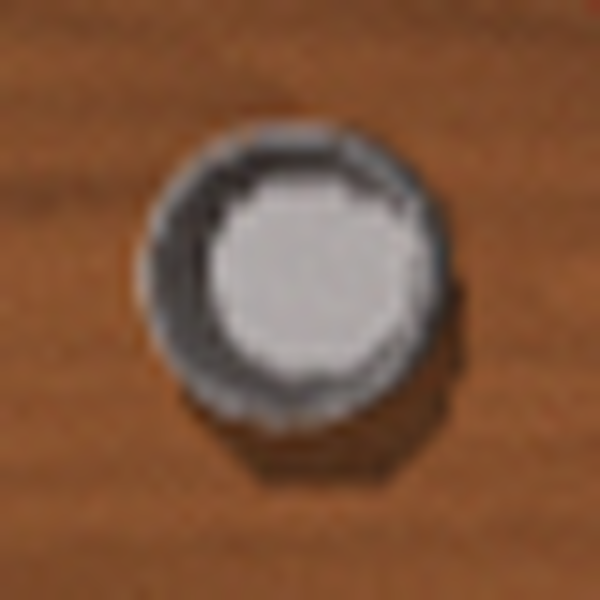

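View pics/c9.png

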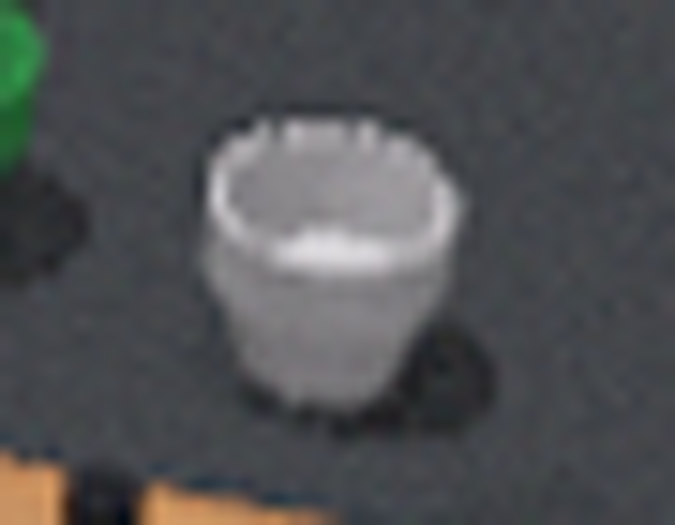

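View pics/c10.png

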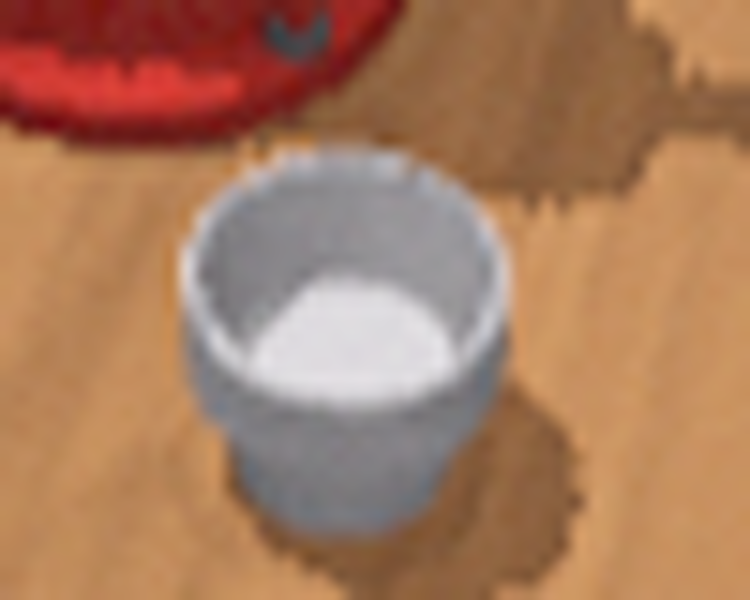

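```bash
cat >> h.py <<'E'
def overlay(f,n,items,g,x0,y0,x1,y1,s):
    im=cv2.imread('pics/'+f)[y0:y1,x0:x1]; im=cv2.resize(im,None,fx=s,fy=s,interpolation=cv2.INTER_CUBIC)
    for (c,r,col) in items:
        t=np.linspace(0,2*np.pi,40)
        q=np.array([proj(n,[c[0]+r*np.cos(a),c[1]+r*np.sin(a),c[2]]) for a in t])
        q=((q-[x0,y0]+.5)*s).astype(int); cv2.polylines(im,[q],True,col,1)
    cv2.imwrite('pics/'+g,im)
E
python3 - <<'E'
from h import *
Y=(0,255,255);C=(255,255,0)
S=[((.4355,.0475,.048),.044,Y),((.4355,.0475,.048),.030,C)]
B=[((.4335,-.241,.054),.0325,Y),((.4335,-.241,0),.022,C)]
overlay('top4.png','top',S,'o1.png',235,230,295,280,8)
overlay('side4.png','side',S,'o2.png',270,220,330,260,8)
overlay('top4.png','top',B,'o3.png',330,235,370,275,10)
overlay('side4.png','side',B,'o4.png',290,180,335,215,10)
a=[cv2.imread(f'pics/o{i}.png') for i in (1,2,3,4)]
W=np.zeros((600,800,3),np.uint8)
for im,(y,x) in zip(a,((0,0),(0,400),(300,0),(300,400))):
    im=im[:300 if y else 300,:400]; 
out=np.zeros((820,960,3),np.uint8)
out[:400,:480]=a[0];out[:320,480:960]=a[1];out[410:810,:400]=a[2];out[410:760,480:930]=a[3]
cv2.imwrite('pics/o.png',cv2.resize(out,(702,600)))
E
```

```text
(no output)
```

View pics/o.png

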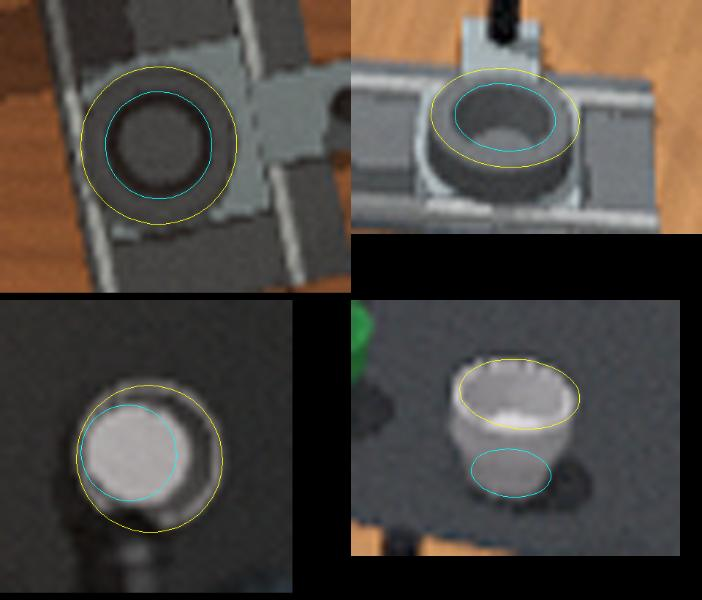

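Request:
step_arm([
  [78,-52,0],
  [78,-52,0],
  [78,-52,-50],
  [78,-52,-100],
  [78,-52,-150],
  [78,-52,-180],
  [78,-52,-180],
], spin=[0,0,0,0,0,0,0], fingers=[100,100,100,100,100,100,100])

```text
time_s: 6.5
eef_pos: [0.4338, -0.2373, 0.1101]
eef_rot: [0.7, -0.071, 0.706, 0.078]
wrist_force: [-0.6, -0.7, -0.7]
opening: 0.995
```

```bash
python3 - <<'E'
from h import *
snap('side','side5.png')
crop('side5.png','c5.png',270,130,370,230,6)
print(ctrl.get_obs()['eef_pos'])
E
```

```text
[ 0.43575105 -0.23904413  0.11319811]
```

View pics/c5.png

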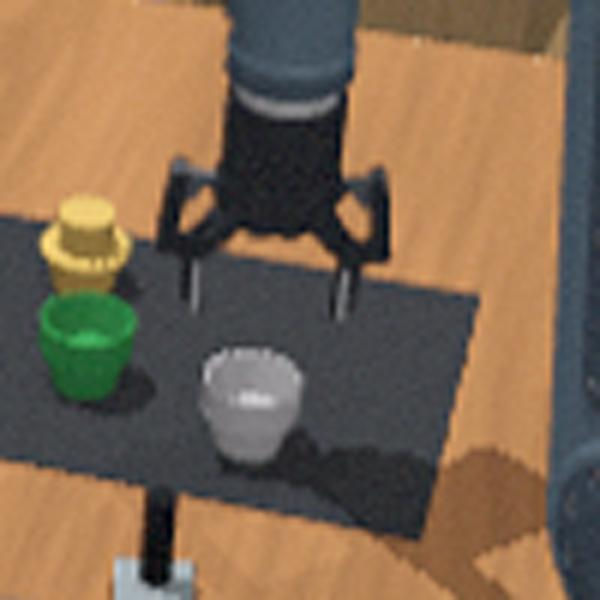

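```bash
python3 - <<'E'
from h import *
p=ctrl.get_obs()['eef_pos']
for dz in (-.011,0,.013): print(dz,proj('side',p+[0,0,dz]))
E
```

```text
-0.011 [312.98694715 182.47850037]
0 [313.23520856 180.15307336]
0.013 [313.53098638 177.38256729]
```

```bash
python3 - <<'E'
from h import *
print(pt('side',310.9,193.2,.054), pt('side',311.8,192.4,.054),pt('side',(250/6)+270-.5,130+372/6-.5,.054))
E
```

```text
[ 0.43863643 -0.23287645  0.054     ] [ 0.43629855 -0.23935959  0.054     ] [ 0.43990556 -0.24465778  0.054     ]
```

Request:
step_arm([
  [1,0,-30],
  [1,0,-60],
  [1,0,-73],
  [1,0,-73],
  [1,0,-73],
  [1,0,-73],
  [1,0,-73],
  [1,0,-73],
  [1,0,-73],
], spin=[0,0,0,0,0,0,0,0,0], fingers=[100,100,100,100,60,60,60,60,60])

```text
time_s: 7.45
eef_pos: [0.4398, -0.2422, 0.0454]
eef_rot: [0.704, -0.076, 0.703, 0.074]
wrist_force: [-4.1, 1.8, 10.8]
opening: 0.753
```

```bash
python3 - <<'E'
from h import *
snap('side','side6.png')
crop('side6.png','c5.png',270,130,370,230,6)
o=ctrl.get_obs();print(o['eef_pos'],o['opening']*85,o['wrist_force'])
E
```

```text
[ 0.43972409 -0.24221242  0.04541459] 63.98655003627729 [-4.91458835  1.04464163 11.05356366]
```

View pics/c5.png

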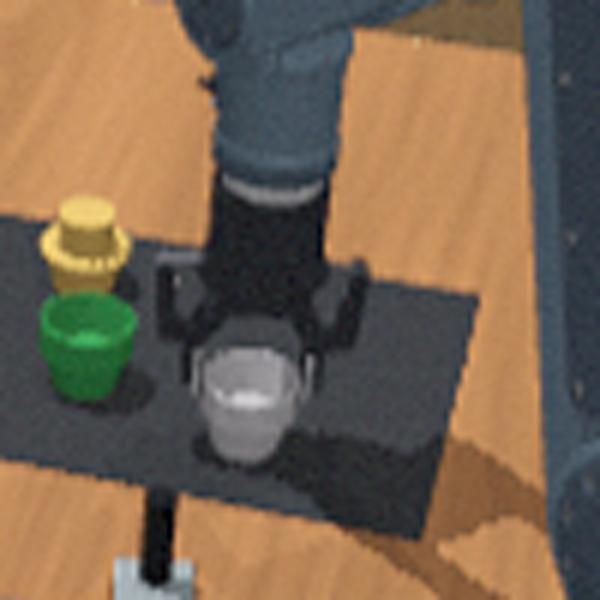

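Request:
step_arm([
  [0,0,30],
  [0,0,70],
  [0,0,120],
  [0,0,157],
  [0,40,157],
  [0,80,157],
  [0,120,157],
  [0,160,157],
  [0,200,157],
  [0,240,157],
], spin=[0,0,0,0,0,0,0,0,0,0], fingers=[60,60,60,60,60,60,60,60,60,60])

```text
time_s: 8.5
eef_pos: [0.4387, 0.0004, 0.2009]
eef_rot: [0.704, -0.075, 0.703, 0.074]
wrist_force: [1.5, 0.2, -4.3]
opening: 0.756
```

Request:
step_arm([
  [-1,25,0],
  [-1,48,0],
  [-1,48,0],
  [-1,48,-40],
  [-1,48,-55],
  [-1,48,-55],
], spin=[0,0,0,0,0,0], fingers=[60,60,60,60,60,60])

```text
time_s: 9.1
eef_pos: [0.4359, 0.0467, 0.143]
eef_rot: [0.702, -0.074, 0.705, 0.075]
wrist_force: [-0.1, 0.3, -5.0]
opening: 0.75
```

```bash
python3 - <<'E'
from h import *
snap('side','side7.png')
snap('top','top7.png')
crop('side7.png','c5.png',250,160,350,260,6)
o=ctrl.get_obs();print(o['eef_pos'],o['opening']*85,o['wrist_force'])
p=o['eef_pos'];Y=(0,255,255);C=(255,255,0)
S=[((.436,.0475,.048),.044,Y),((p[0],p[1],p[2]-.0454+.054),.0325,C),((p[0],p[1],p[2]-.0454),.022,C)]
overlay('side7.png','side',S,'o2.png',250,190,340,260,8)
E
```

```text
[0.43832004 0.04637304 0.14559074] 64.16499203697724 [ 0.66580451 -0.54300198 -3.70078272]
```

View pics/o2.png

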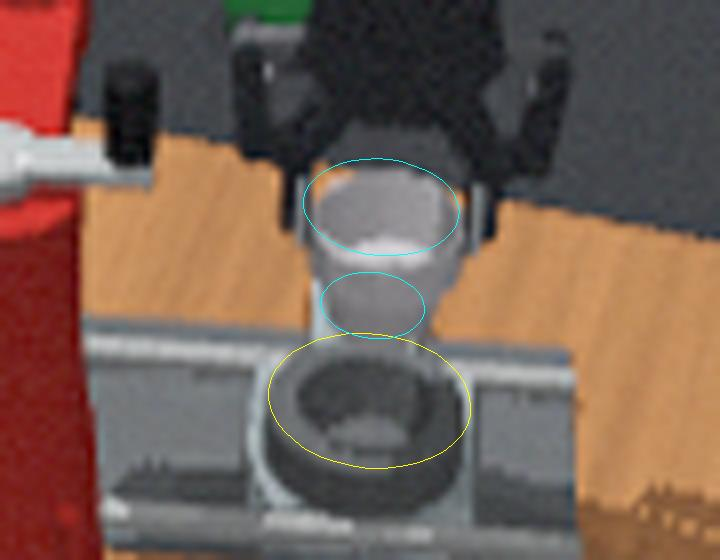

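View pics/top7.png

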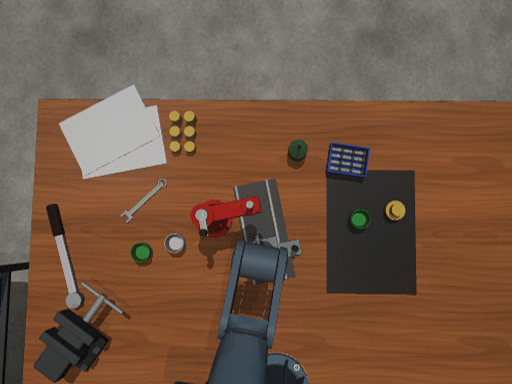

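Request:
step_arm([
  [2,0,-20],
  [2,0,-40],
  [2,0,-52],
  [2,0,-60],
  [2,0,-60],
], spin=[0,0,0,0,0], fingers=[60,60,60,60,60])

```text
time_s: 9.7
eef_pos: [0.4398, 0.0467, 0.0845]
eef_rot: [0.703, -0.075, 0.703, 0.075]
wrist_force: [-0.5, 0.7, -4.3]
opening: 0.752
```

```bash
python3 - <<'E'
from h import *
snap('side','side8.png')
o=ctrl.get_obs();print(o['eef_pos'],o['opening']*85,o['wrist_force'])
crop('side8.png','o2.png',250,190,340,260,8)
E
```

```text
[0.44025134 0.04670445 0.08507941] 63.72714170719803 [-0.16741152 -0.44910711 -3.80724152]
```

View pics/o2.png

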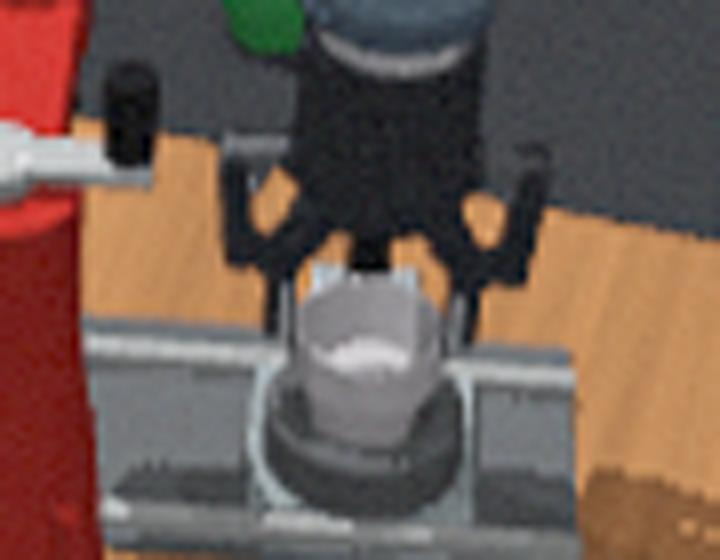

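Request:
step_arm([
  [-1,0,-5],
  [-1,0,-9],
  [-1,0,-13],
  [-1,0,-16],
  [-1,0,-18],
  [-1,0,-18],
], spin=[0,0,0,0,0,0], fingers=[60,60,60,60,60,60])

```text
time_s: 10.35
eef_pos: [0.4387, 0.0469, 0.0664]
eef_rot: [0.703, -0.075, 0.703, 0.075]
wrist_force: [-1.0, -0.1, -4.3]
opening: 0.753
```

Request:
step_arm([
  [0,0,-2],
  [0,0,-3],
  [0,0,-3],
  [0,0,-3],
], spin=[0,0,0,0], fingers=[60,60,60,60])

```text
time_s: 10.75
eef_pos: [0.4389, 0.0468, 0.0637]
eef_rot: [0.703, -0.075, 0.703, 0.075]
wrist_force: [-1.3, 0.0, -4.3]
opening: 0.75
```

Request:
step_arm([
  [0,0,0],
  [0,0,0],
  [0,0,0],
  [0,0,20],
  [0,0,60],
  [0,0,110],
  [0,0,160],
  [0,0,210],
  [-20,50,240],
  [-40,100,240],
], spin=[0,0,0,0,0,0,0,0,0,0], fingers=[100,100,100,100,100,100,100,100,100,100])

```text
time_s: 11.75
eef_pos: [0.4063, 0.1336, 0.3072]
eef_rot: [0.706, -0.074, 0.7, 0.073]
wrist_force: [0.2, 0.9, -0.5]
opening: 1.001
```

```bash
python3 - <<'E'
from h import *
snap('side','side9.png'); snap('top','top9.png')
o=ctrl.get_obs();print(o['eef_pos'],o['opening']*85,o['wrist_force'],o['q'].round(2))
Y=(0,255,255);C=(255,255,0)
S=[((.4375,.047,.072),.0325,Y)]
overlay('side9.png','side',S,'o2.png',250,190,340,260,8)
crop('top9.png','o1.png',120,200,320,300,4)
E
```

```text
[0.40292505 0.13787967 0.30451852] 85.29066510107124 [ 0.60359995 -0.56420589  0.11080346] [ 0.05 -0.22  1.88  0.    1.48 -0.17]
```

View pics/o2.png

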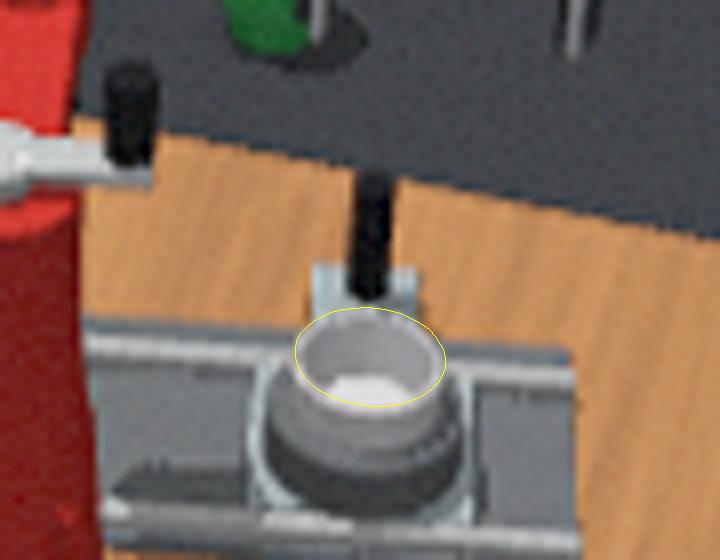

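View pics/o1.png

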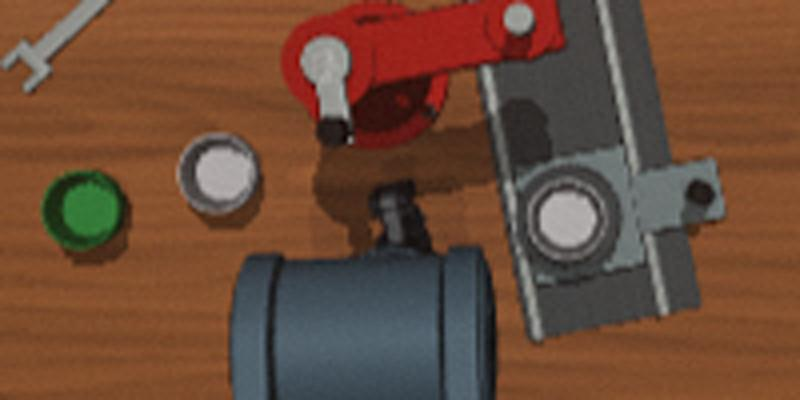

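```bash
python3 - <<'E'
from h import *
print(pt('top',174.2,242.9,.054),pt('side',262.6,298,.054))
Y=(0,255,255);C=(255,255,0)
for x,y in ((.471,.3355),):
    S=[((x,y,.054),.0325,Y),((x,y,0),.022,C)]
    overlay('top9.png','top',S,'o1.png',150,220,200,270,8)
    overlay('side9.png','side',S,'o2.png',240,275,290,325,8)
a=np.hstack([cv2.imread('pics/o1.png'),cv2.imread('pics/o2.png')]);cv2.imwrite('pics/o.png',a)
E
```

```text
[0.46931716 0.3364757  0.054     ] [0.47070947 0.34124468 0.054     ]
```

View pics/o.png

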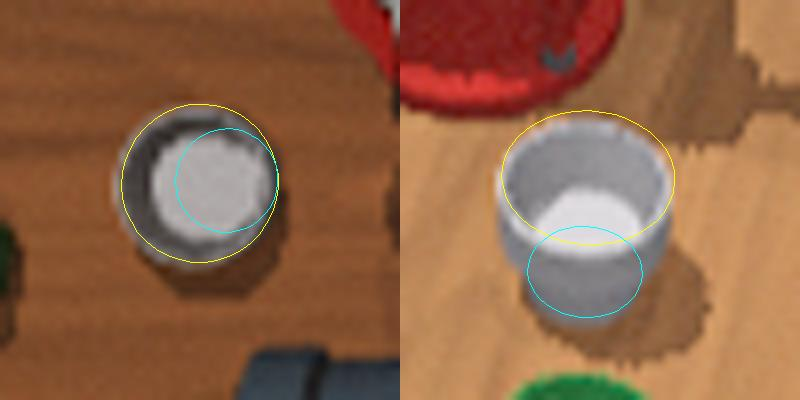

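Request:
step_arm([
  [0,45,0],
  [0,90,0],
  [0,135,0],
  [0,175,0],
  [30,199,0],
  [69,199,0],
  [69,199,-50],
  [69,199,-100],
  [69,199,-150],
  [69,199,-180],
], spin=[0,0,0,0,0,0,0,0,0,0], fingers=[100,100,100,100,100,100,100,100,100,100])

```text
time_s: 12.85
eef_pos: [0.4711, 0.331, 0.1177]
eef_rot: [0.701, -0.075, 0.705, 0.074]
wrist_force: [0.1, 0.0, 0.2]
opening: 1.0
```

```bash
python3 - <<'E'
from h import *
snap('side','side10.png')
o=ctrl.get_obs();p=o['eef_pos'];print(p)
crop('side10.png','o2.png',200,225,320,325,6)
print(proj('side',p-[0,0,.011]))
E
```

```text
[0.46887621 0.32993987 0.113667  ]
[264.63496676 284.2017855 ]
```

View pics/o2.png

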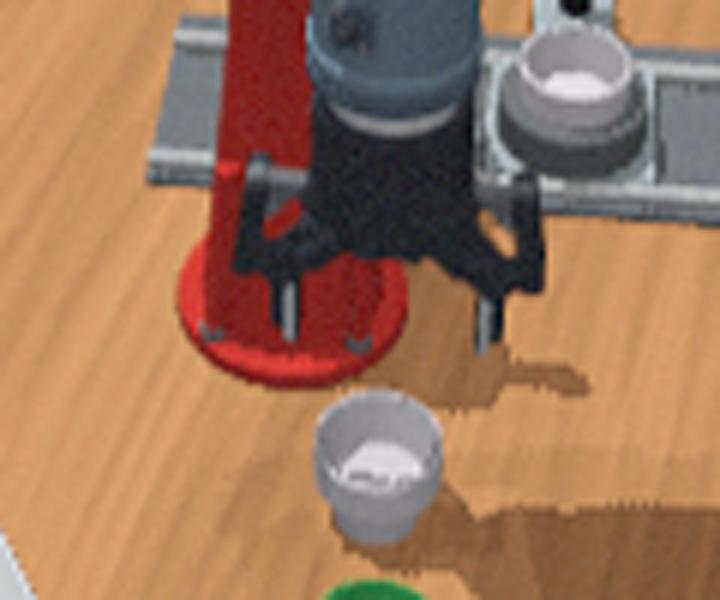

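Request:
step_arm([
  [0,0,0],
  [0,0,0],
  [0,0,0],
], spin=[0,0,0], fingers=[100,100,100])

```text
time_s: 13.2
eef_pos: [0.4751, 0.3333, 0.1253]
eef_rot: [0.705, -0.074, 0.701, 0.075]
wrist_force: [0.2, 0.0, -0.7]
opening: 1.0
```

Request:
step_arm([
  [-5,4,-40],
  [-5,4,-70],
  [-5,4,-82],
  [-5,4,-82],
  [-5,4,-82],
  [-5,4,-82],
  [-5,4,-82],
  [-5,4,-82],
  [-5,4,-82],
], spin=[0,0,0,0,0,0,0,0,0], fingers=[100,100,100,100,60,60,60,60,60])

```text
time_s: 14.1
eef_pos: [0.4708, 0.3376, 0.0437]
eef_rot: [0.705, -0.074, 0.701, 0.075]
wrist_force: [0.9, -0.6, 5.4]
opening: 0.751
```

```bash
python3 - <<'E'
from h import *
snap('side','side11.png')
o=ctrl.get_obs();p=o['eef_pos'];print(p,o['opening']*85,o['wrist_force'])
crop('side11.png','o2.png',200,225,320,325,6)
E
```

```text
[0.47077281 0.33762379 0.04370168] 63.55018482580427 [-0.15940287 -0.9289183   6.2336663 ]
```

View pics/o2.png

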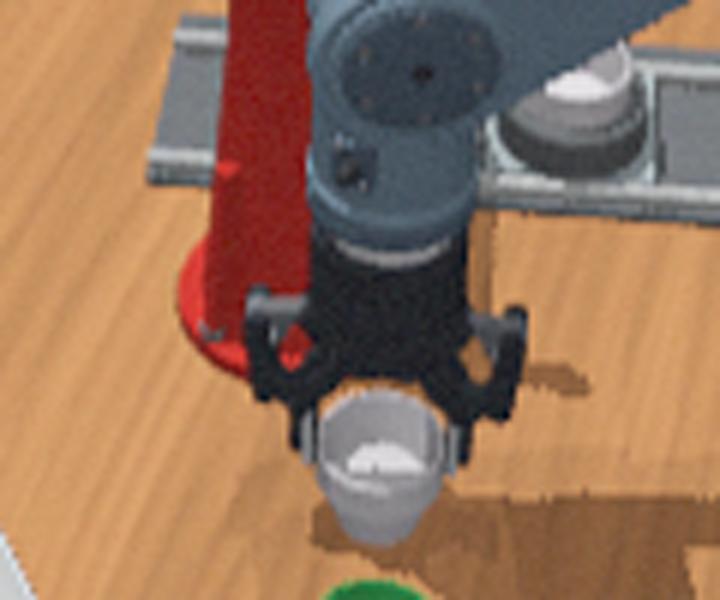

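Request:
step_arm([
  [0,0,40],
  [0,0,80],
  [0,0,120],
  [-30,0,160],
  [-70,-10,175],
  [-70,-60,175],
  [-70,-105,175],
  [-70,-150,175],
  [-70,-195,175],
  [-70,-240,175],
], spin=[0,0,0,0,0,0,0,0,0,0], fingers=[60,60,60,60,60,60,60,60,60,60])

```text
time_s: 15.15
eef_pos: [0.3978, 0.0952, 0.2164]
eef_rot: [0.704, -0.075, 0.702, 0.075]
wrist_force: [1.7, -0.1, -3.8]
opening: 0.743
```

Request:
step_arm([
  [20,-30,0],
  [38,-51,0],
  [38,-51,-20],
  [38,-51,-40],
  [38,-51,-60],
  [38,-51,-60],
  [38,-51,-60],
], spin=[0,0,0,0,0,0,0], fingers=[60,60,60,60,60,60,60])

```text
time_s: 15.85
eef_pos: [0.4363, 0.0456, 0.1562]
eef_rot: [0.703, -0.075, 0.703, 0.075]
wrist_force: [0.4, 0.3, -3.6]
opening: 0.742
```

```bash
python3 - <<'E'
from h import *
snap('side','side12.png')
o=ctrl.get_obs();p=o['eef_pos'];print(p,o['opening']*85,o['wrist_force'])
crop('side12.png','o2.png',250,180,340,260,8)
E
```

```text
[0.4369117  0.04556726 0.15680072] 63.09834636341855 [-0.28882204  0.61557512 -4.5600841 ]
```

View pics/o2.png

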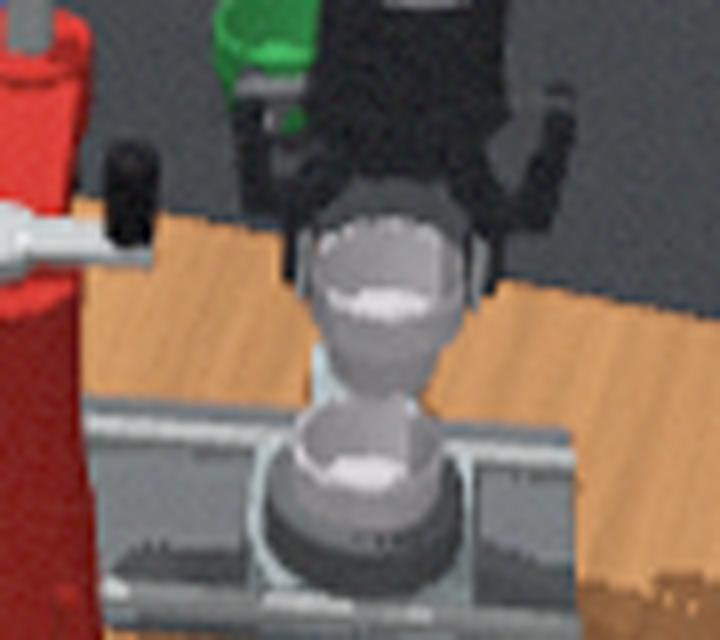

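```bash
python3 - <<'E'
from h import *
a=proj('side',[.4369,.0456,.1671]);b=proj('side',[.4369,.0456,.072]);print((b-a)*8)
print((proj('side',[.4369,.0476,.072])-b)*8,(proj('side',[.4389,.0456,.072])-b)*8)
E
```

```text
[-14.99742923 172.63188746]
[-1.02877199  2.89913852] [-4.52014101 -0.94038199]
```

Request:
step_arm([
  [2,2,-15],
  [2,2,-30],
  [2,2,-40],
  [2,2,-48],
  [2,2,-56],
  [2,2,-62],
  [2,2,-66],
  [2,2,-66],
], spin=[0,0,0,0,0,0,0,0], fingers=[60,60,60,60,60,60,60,60])

```text
time_s: 16.7
eef_pos: [0.4379, 0.0477, 0.089]
eef_rot: [0.703, -0.075, 0.703, 0.075]
wrist_force: [0.2, -0.1, -4.4]
opening: 0.747
```

Lower the last few mm and release.

Request:
step_arm([
  [0,0,-2],
  [0,0,-3],
  [0,0,-3],
], spin=[0,0,0], fingers=[60,60,60])

```text
time_s: 17.0
eef_pos: [0.4383, 0.0476, 0.0865]
eef_rot: [0.703, -0.075, 0.703, 0.075]
wrist_force: [0.5, 0.2, -4.0]
opening: 0.747
```

Request:
step_arm([
  [0,0,0],
  [0,0,0],
  [0,0,0],
  [0,0,20],
  [0,0,60],
  [0,0,110],
  [0,0,160],
  [0,0,200],
  [-20,-40,210],
  [-40,-80,210],
], spin=[0,0,0,0,0,0,0,0,0,0], fingers=[100,100,100,100,100,100,100,100,100,100])

```text
time_s: 18.0
eef_pos: [0.3992, -0.0329, 0.2997]
eef_rot: [0.705, -0.077, 0.701, 0.075]
wrist_force: [0.3, -1.0, -0.4]
opening: 1.001
```

Request:
step_arm([
  [0,-45,0],
  [0,-90,0],
  [0,-130,0],
], spin=[0,0,0], fingers=[100,100,100])

```text
time_s: 18.3
eef_pos: [0.3979, -0.1645, 0.2972]
eef_rot: [0.704, -0.075, 0.703, 0.074]
wrist_force: [0.3, 0.3, 0.5]
opening: 1.002
```

```bash
python3 - <<'E'
from h import *
snap('side','side13.png'); snap('top','top13.png')
o=ctrl.get_obs();print(o['eef_pos'],o['opening']*85,o['wrist_force'],o['q'].round(2))
Y=(0,255,255);C=(255,255,0)
S=[((.438,.047,.096),.0325,Y)]
overlay('side13.png','side',S,'o2.png',250,190,340,260,8)
E
```

```text
[ 0.39793233 -0.16650007  0.2968337 ] 85.01219436746372 [ 1.35803456  0.35440918 -0.06523688] [-0.67 -0.2   1.88 -0.    1.47 -0.88]
```

View pics/o2.png

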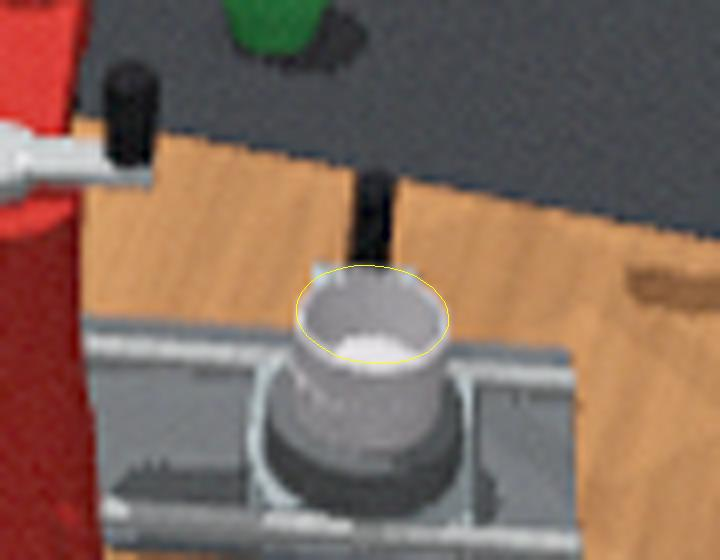

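View pics/top13.png

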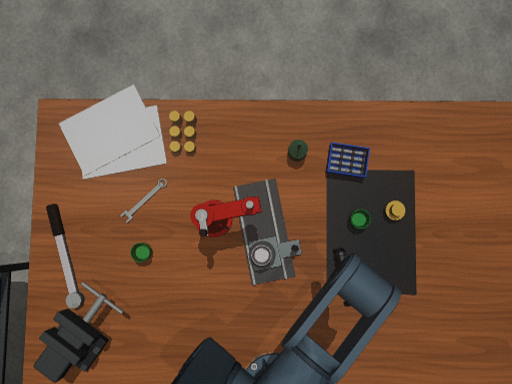

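View pics/side13.png

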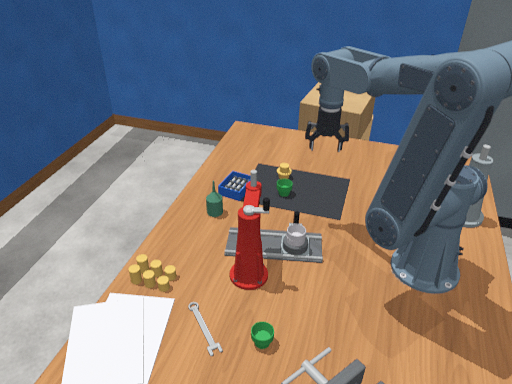

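```bash
python3 - <<'E'
from h import *
Y=(0,255,255);C=(255,255,0)
x,y=.588,-.3965
S=[((x,y,.034),.0325,Y),((x,y,.062),.02,C)]
overlay('top13.png','top',S,'o1.png',370,185,420,235,8)
overlay('side13.png','side',S,'o2.png',260,145,310,195,8)
a=np.hstack([cv2.imread('pics/o1.png'),cv2.imread('pics/o2.png')]);cv2.imwrite('pics/o.png',a)
E
```

```text
(no output)
```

View pics/o.png

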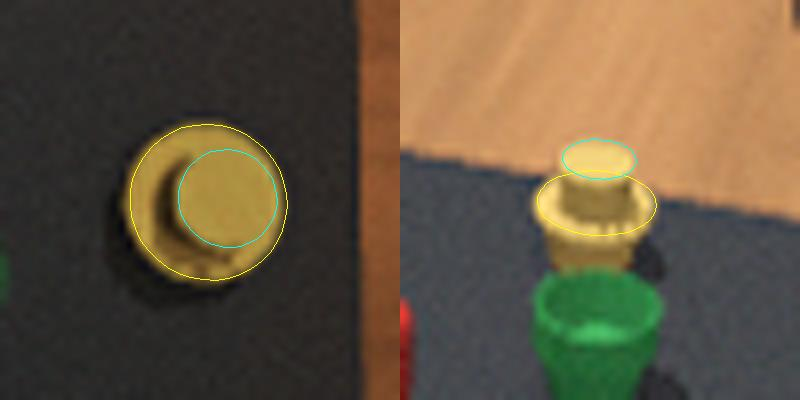

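Request:
step_arm([
  [32,-38,0],
  [64,-76,0],
  [96,-114,0],
  [128,-152,0],
  [160,-190,0],
  [190,-229,0],
  [190,-229,-50],
  [190,-229,-100],
  [190,-229,-150],
  [190,-229,-150],
], spin=[0,0,0,0,0,0,0,0,0,0], fingers=[100,100,100,100,100,100,100,100,100,100])

```text
time_s: 19.4
eef_pos: [0.5843, -0.3864, 0.1368]
eef_rot: [0.699, -0.07, 0.707, 0.08]
wrist_force: [-1.3, 1.3, -1.8]
opening: 0.997
```

Request:
step_arm([
  [0,0,0],
  [0,0,0],
  [0,0,0],
], spin=[0,0,0], fingers=[100,100,100])

```text
time_s: 19.7
eef_pos: [0.5901, -0.3927, 0.1511]
eef_rot: [0.705, -0.077, 0.702, 0.073]
wrist_force: [0.4, -0.0, 0.9]
opening: 1.003
```

```bash
python3 - <<'E'
from h import *
snap('side','side14.png')
o=ctrl.get_obs();p=o['eef_pos'];print(p)
crop('side14.png','o2.png',240,110,330,200,8)
print((proj('side',p-[0,0,.011])-[240,110]+.5)*8)
E
```

```text
[ 0.58977545 -0.39256116  0.15053796]
[361.73889282 317.69805044]
```

View pics/o2.png

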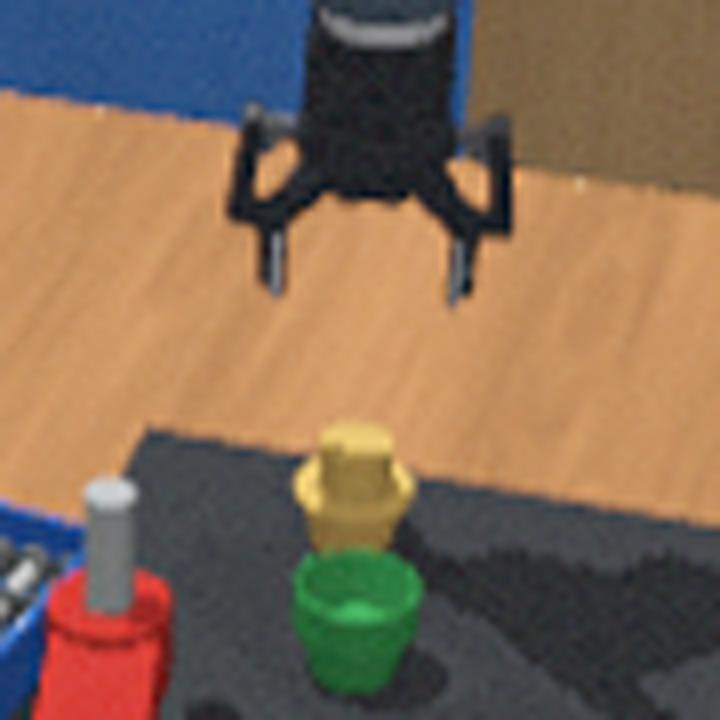

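Request:
step_arm([
  [-1,-2,-40],
  [-1,-2,-80],
  [-1,-2,-103],
  [-1,-2,-103],
  [-1,-2,-103],
  [-1,-2,-103],
  [-1,-2,-103],
  [-1,-2,-103],
  [-1,-2,-103],
  [-1,-2,-103],
], spin=[0,0,0,0,0,0,0,0,0,0], fingers=[100,100,100,100,30,30,30,30,30,30])

```text
time_s: 20.75
eef_pos: [0.5887, -0.3946, 0.0465]
eef_rot: [0.704, -0.076, 0.702, 0.074]
wrist_force: [0.4, 1.1, 5.3]
opening: 0.451
```

```bash
python3 - <<'E'
from h import *
snap('side','side15.png')
o=ctrl.get_obs();p=o['eef_pos'];print(p,o['opening']*85,o['wrist_force'])
crop('side15.png','o2.png',240,110,330,200,8)
E
```

```text
[ 0.58869931 -0.3945662   0.04651845] 37.94800526748115 [0.27967481 0.4212403  6.20363988]
```

View pics/o2.png

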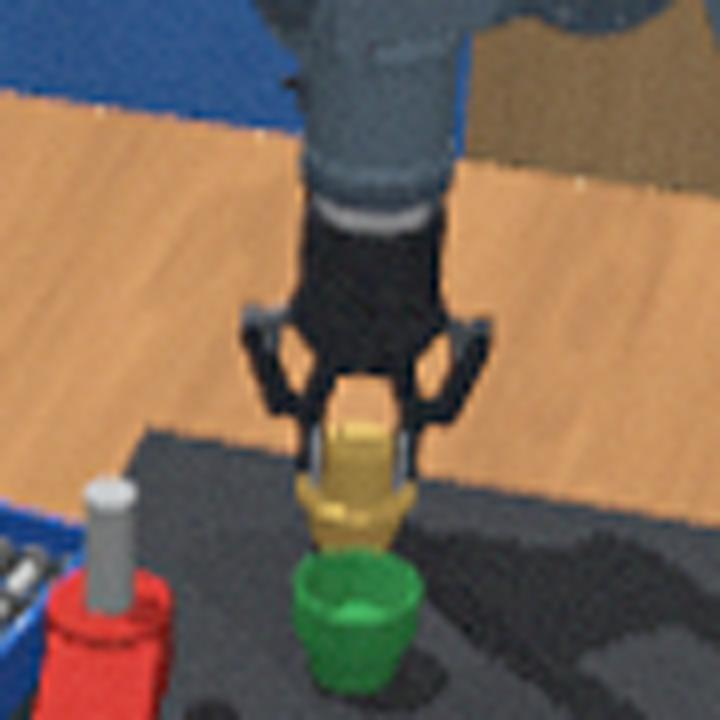

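Request:
step_arm([
  [0,0,40],
  [0,0,90],
  [0,0,140],
  [0,0,180],
  [-14,42,190],
  [-28,84,190],
  [-42,126,190],
  [-56,168,190],
  [-70,210,190],
  [-84,252,190],
], spin=[0,0,0,0,0,0,0,0,0,0], fingers=[30,30,30,30,30,30,30,30,30,30])

```text
time_s: 21.8
eef_pos: [0.5021, -0.1396, 0.2337]
eef_rot: [0.703, -0.075, 0.703, 0.075]
wrist_force: [0.4, 0.2, -4.3]
opening: 0.451
```

Request:
step_arm([
  [-14,42,0],
  [-28,84,0],
  [-42,126,0],
  [-55,160,0],
  [-66,190,0],
  [-66,190,-25],
  [-66,190,-50],
  [-66,190,-50],
  [-66,190,-50],
], spin=[0,0,0,0,0,0,0,0,0], fingers=[30,30,30,30,30,30,30,30,30])

```text
time_s: 22.7
eef_pos: [0.437, 0.0486, 0.1839]
eef_rot: [0.703, -0.075, 0.703, 0.075]
wrist_force: [0.4, -0.8, -3.9]
opening: 0.443
```

```bash
python3 - <<'E'
from h import *
snap('side','side16.png')
o=ctrl.get_obs();p=o['eef_pos'];print(p,o['opening']*85,o['wrist_force'])
crop('side16.png','o2.png',250,170,340,260,8)
z=p[2]-.0465
a=proj('side',[p[0],p[1],z+.034]);b=proj('side',[p[0],p[1],.096]);print((b-a)*8)
E
```

```text
[0.43781044 0.04839185 0.18465703] 38.41213740735157 [ 0.77369016 -0.49758211 -4.02544574]
[-12.0544013  139.86561307]
```

View pics/o2.png

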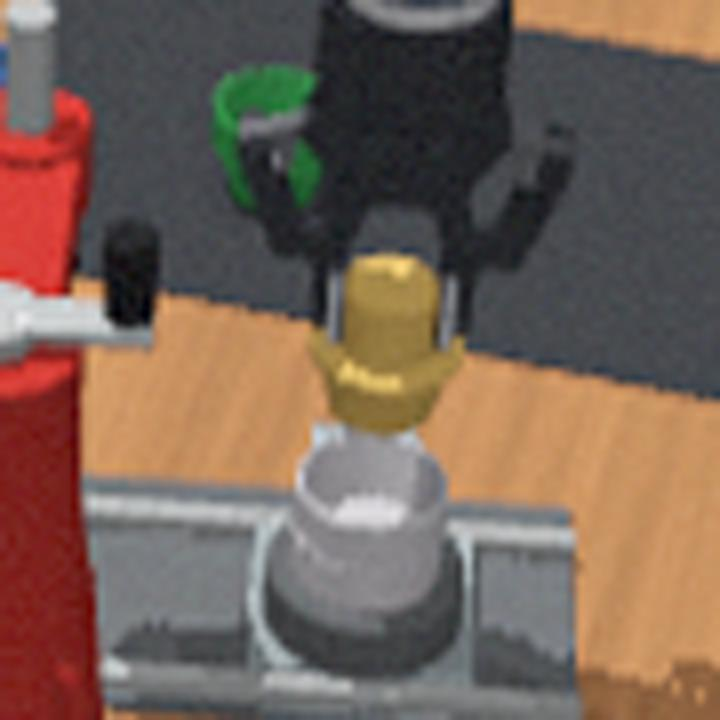

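Request:
step_arm([
  [1,-2,-15],
  [1,-2,-30],
  [1,-2,-40],
  [1,-2,-48],
  [1,-2,-56],
  [1,-2,-62],
  [1,-2,-66],
  [1,-2,-66],
], spin=[0,0,0,0,0,0,0,0], fingers=[30,30,30,30,30,30,30,30])

```text
time_s: 23.55
eef_pos: [0.4379, 0.0467, 0.117]
eef_rot: [0.703, -0.075, 0.703, 0.075]
wrist_force: [-0.4, -0.8, -3.2]
opening: 0.45
```

Request:
step_arm([
  [0,0,-2],
  [0,0,-4],
  [0,0,-4],
], spin=[0,0,0], fingers=[30,30,30])

```text
time_s: 23.85
eef_pos: [0.4384, 0.0469, 0.1135]
eef_rot: [0.703, -0.075, 0.703, 0.075]
wrist_force: [-0.1, 2.4, -3.8]
opening: 0.452
```

Request:
step_arm([
  [0,0,0],
  [0,0,0],
  [0,0,0],
  [0,0,20],
  [0,0,60],
  [0,0,110],
  [0,0,160],
  [-20,-40,160],
  [-40,-80,160],
  [-40,-120,160],
], spin=[0,0,0,0,0,0,0,0,0,0], fingers=[100,100,100,100,100,100,100,100,100,100])

```text
time_s: 24.85
eef_pos: [0.3969, -0.0741, 0.2743]
eef_rot: [0.704, -0.076, 0.703, 0.075]
wrist_force: [1.9, -0.3, -0.2]
opening: 1.0
```

```bash
python3 - <<'E'
from h import *
snap('side','side17.png'); snap('top','top17.png')
o=ctrl.get_obs();print(o['eef_pos'],o['q'].round(2))
Y=(0,255,255);C=(255,255,0)
S=[((.438,.047,.1),.0325,Y),((.438,.047,.128),.02,C)]
overlay('side17.png','side',S,'o2.png',250,190,340,260,8)
crop('top17.png','o1.png',190,180,340,290,5)
E
```

```text
[ 0.39807297 -0.07724511  0.27420124] [-0.49 -0.25  1.96 -0.    1.43 -0.69]
```

View pics/o2.png

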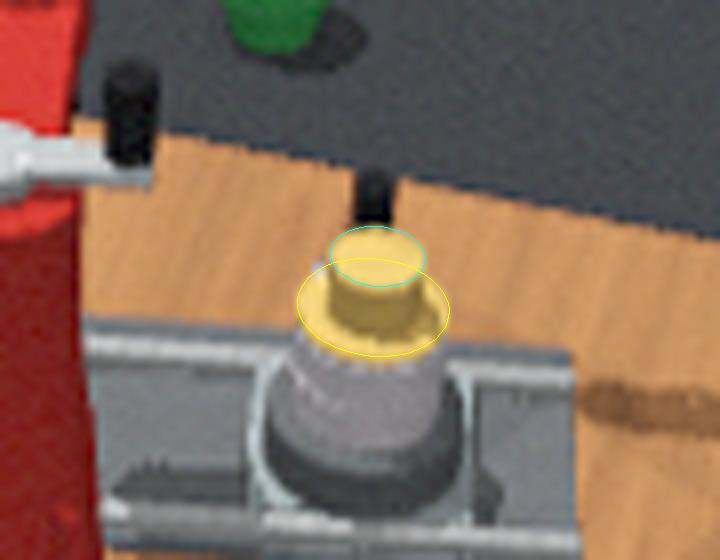

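View pics/top17.png

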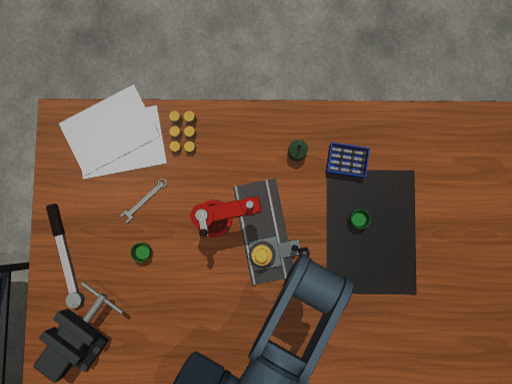

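Request:
step_arm([
  [27,4,0],
  [27,4,0],
  [27,4,0],
  [27,4,-50],
  [27,4,-100],
  [27,4,-150],
  [27,4,-200],
  [27,4,-216],
  [27,4,-216],
  [27,4,-216],
], spin=[0,0,0,0,0,0,0,0,0,0], fingers=[0,0,0,0,0,0,0,0,0,0])

```text
time_s: 25.95
eef_pos: [0.4254, -0.0692, 0.0581]
eef_rot: [0.703, -0.075, 0.703, 0.075]
wrist_force: [0.3, -0.8, -0.0]
opening: 0.002
```

```bash
python3 - <<'E'
from h import *
snap('side','side18.png'); snap('top','top18.png')
o=ctrl.get_obs();print(o['eef_pos'],o['opening'])
crop('side18.png','o2.png',250,170,340,260,8)
E
```

```text
[ 0.42657243 -0.06981177  0.05920179] 0.0038806114641792163
```

View pics/o2.png

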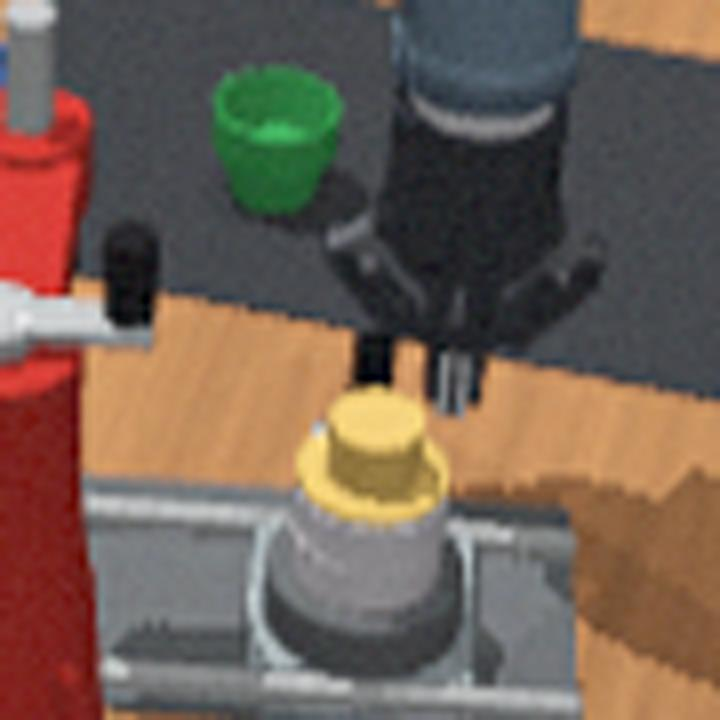

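Request:
step_arm([
  [0,0,8],
  [10,2,8],
  [20,4,8],
  [30,6,8],
  [40,8,8],
  [50,11,8],
  [60,13,8],
  [70,15,8],
  [80,17,8],
  [80,17,8],
], spin=[0,0,0,0,0,0,0,0,0,0], fingers=[0,0,0,0,0,0,0,0,0,0])

```text
time_s: 27.05
eef_pos: [0.5071, -0.0521, 0.0656]
eef_rot: [0.704, -0.075, 0.702, 0.075]
wrist_force: [0.2, 0.1, -0.1]
opening: 0.001
```

```bash
python3 - <<'E'
from h import *
snap('side','side19.png'); snap('top','top19.png')
o=ctrl.get_obs();print(o['eef_pos'],o['wrist_force'])
crop('side19.png','o2.png',220,160,340,260,6)
crop('top19.png','o1.png',190,180,340,290,5)
E
```

```text
[ 0.50560204 -0.05201508  0.06526483] [-0.02844011 -0.29306726  1.09420387]
```

View pics/o2.png

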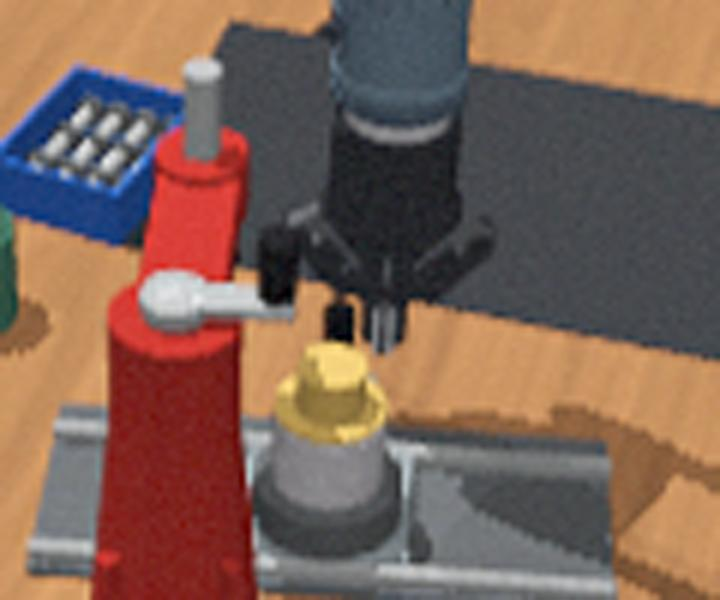

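View pics/o1.png

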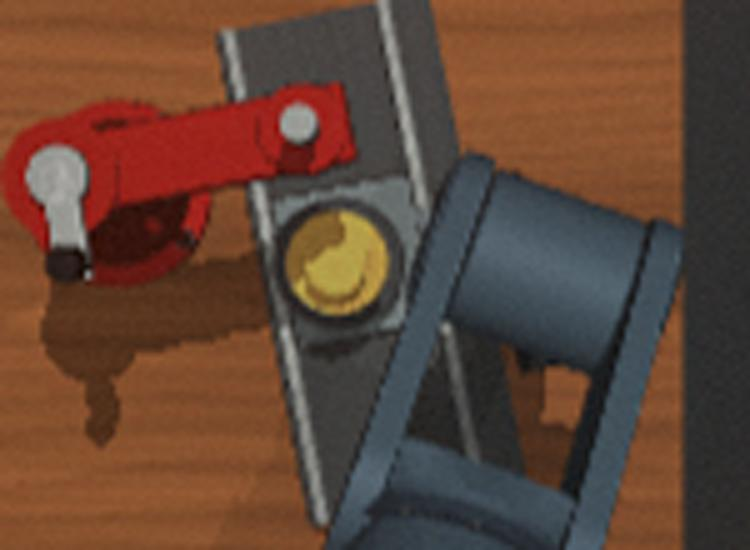

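```bash
python3 - <<'E'
from h import *
Y=(0,255,255);C=(255,255,0)
# carriage moved d
d=.0665;c=np.array([.438,.047])+d*np.array([.978,.208]);print(c)
S=[((*c,.1),.0325,Y),((*c,.128),.02,C)]
overlay('side19.png','side',S,'o2.png',255,205,295,255,10)
overlay('top19.png','top',S,'o1.png',240,215,275,250,10)
a=cv2.imread('pics/o2.png');b=cv2.imread('pics/o1.png');b=cv2.copyMakeBorder(b,0,150,0,0,cv2.BORDER_CONSTANT)
cv2.imwrite('pics/o.png',np.hstack([a,b]))
E
```

```text
[0.503037 0.060832]
```

View pics/o.png

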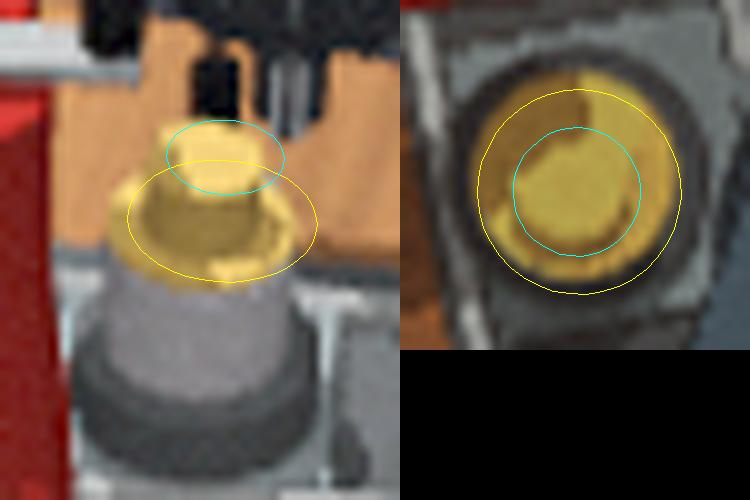

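Request:
step_arm([
  [9,2,0],
  [18,4,0],
  [27,5,0],
  [36,7,0],
  [45,9,0],
  [54,11,0],
  [61,13,0],
  [66,14,0],
  [69,14,0],
  [70,14,0],
], spin=[0,0,0,0,0,0,0,0,0,0], fingers=[0,0,0,0,0,0,0,0,0,0])

```text
time_s: 28.15
eef_pos: [0.5757, -0.0383, 0.0657]
eef_rot: [0.703, -0.075, 0.703, 0.075]
wrist_force: [-2.9, 1.3, -0.3]
opening: 0.001
```

```bash
python3 - <<'E'
from h import *
snap('side','side20.png'); snap('top','top20.png')
o=ctrl.get_obs();print(o['eef_pos'],o['wrist_force'])
crop('side20.png','o2.png',220,140,340,240,6)
crop('top20.png','o1.png',190,160,340,270,5)
E
```

```text
[ 0.5756988  -0.03848238  0.06574502] [-2.03184723  0.62761151  0.12701737]
```

View pics/o2.png

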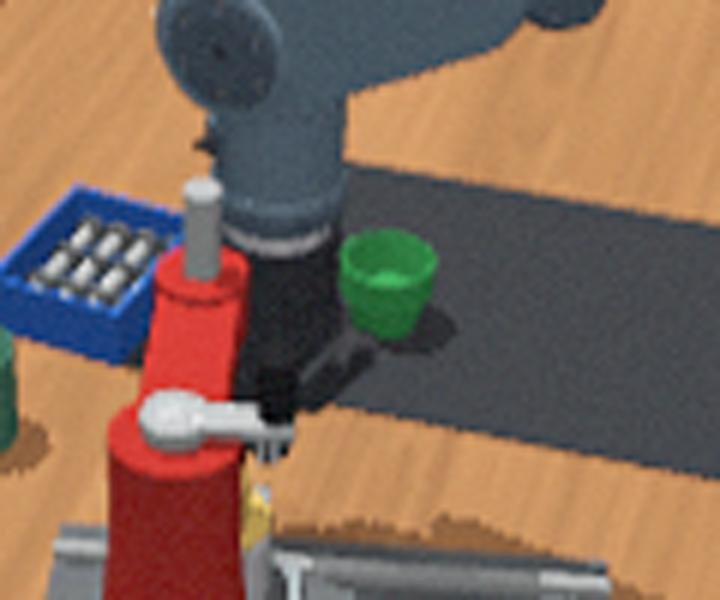

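View pics/o1.png

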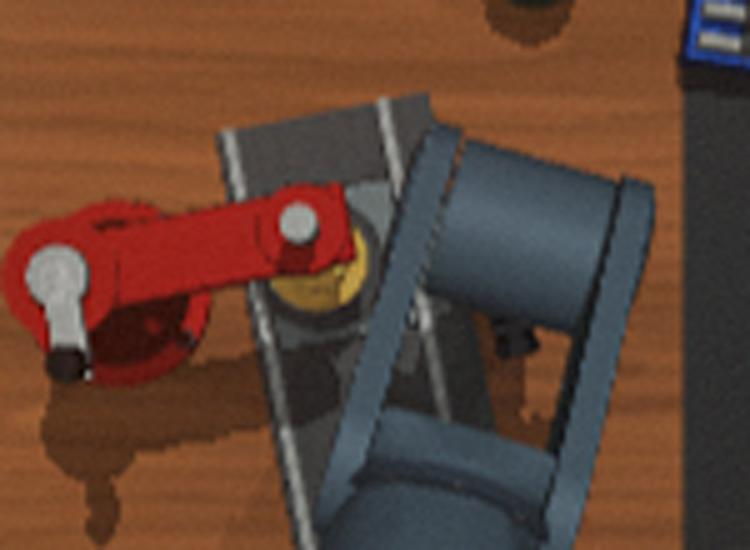

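Request:
step_arm([
  [2,0,0],
  [4,1,0],
  [6,1,0],
  [6,1,0],
], spin=[0,0,0,0], fingers=[0,0,0,0])

```text
time_s: 28.65
eef_pos: [0.5818, -0.0374, 0.0656]
eef_rot: [0.703, -0.075, 0.703, 0.075]
wrist_force: [-1.6, 0.6, 0.9]
opening: -0.001
```

Request:
step_arm([
  [2,0,0],
  [4,1,0],
  [4,1,0],
], spin=[0,0,0], fingers=[0,0,0])

```text
time_s: 28.95
eef_pos: [0.5852, -0.0368, 0.0655]
eef_rot: [0.703, -0.075, 0.703, 0.075]
wrist_force: [-4.9, -1.2, 2.1]
opening: 0.003
```

Request:
step_arm([
  [2,0,0],
  [3,1,0],
  [3,1,0],
], spin=[0,0,0], fingers=[0,0,0])

```text
time_s: 29.25
eef_pos: [0.5854, -0.0366, 0.0654]
eef_rot: [0.701, -0.075, 0.706, 0.075]
wrist_force: [-16.9, -6.6, 11.5]
opening: -0.001
```

Request:
step_arm([
  [-15,-3,0],
  [-40,-10,0],
  [-60,-15,40],
  [-80,-20,90],
  [-100,-20,140],
  [-140,-20,180],
  [-180,-20,230],
  [-200,-20,270],
], spin=[0,0,0,0,0,0,0,0], fingers=[0,0,0,0,0,0,0,0])

```text
time_s: 30.05
eef_pos: [0.3987, -0.0552, 0.3181]
eef_rot: [0.704, -0.075, 0.703, 0.075]
wrist_force: [0.6, -0.6, 1.3]
opening: -0.001
```

```bash
python3 - <<'E'
from h import *
snap('side','side21.png'); snap('top','top21.png')
o=ctrl.get_obs();print(o['eef_pos'],o['q'].round(2))
crop('side21.png','o2.png',210,140,330,240,6)
crop('top21.png','o1.png',180,160,330,270,5)
E
```

```text
[ 0.40113538 -0.05650767  0.32374038] [-0.43 -0.3   1.9  -0.    1.53 -0.65]
```

View pics/o2.png

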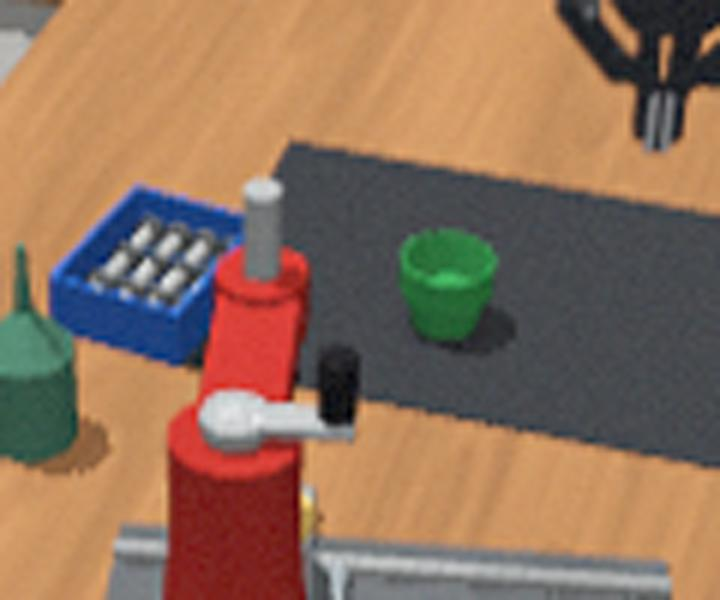

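View pics/o1.png

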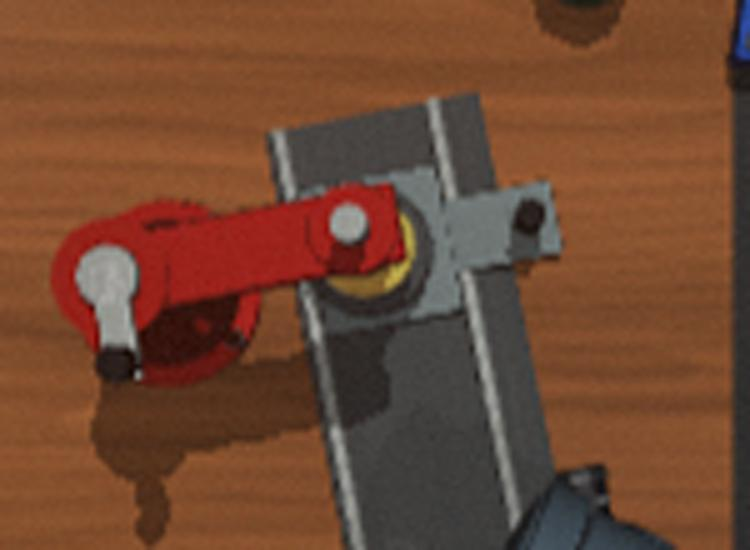

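```bash
python3 - <<'E'
from h import *
print('axis',pt('top',200.9,213.9,.282),pt('side',210+232/6-.5,140+410/6-.5,.285))
print('grip',pt('top',202.9,231.9,.321),pt('side',266.2,198.2,.321),tri((202.9,231.9),(266.2,198.2)))
print('rod',tri((180+348/5-.5,160+222/5-.5),(210+263/6-.5,140+187/6-.5)))
Y=(0,255,255);C=(255,255,0)
ax=np.array([.5561,.2151]);g=np.array([.508,.2035])
S=[((*ax,.282),.01,Y),((*g,.321),.01,C),((*g,.283),.01,C)]
overlay('side21.png','side',S,'o2.png',235,185,285,225,8)
overlay('top21.png','top',S,'o1.png',180,200,230,240,8)
cv2.imwrite('pics/o.png',np.hstack([cv2.imread('pics/o2.png'),cv2.imread('pics/o1.png')]))
E
```

```text
axis [0.55659332 0.21511654 0.282     ] [0.5558989  0.21939664 0.285     ]
grip [0.50634801 0.20251975 0.321     ] [0.50598404 0.2041305  0.321     ] (array([0.50635697, 0.20268571, 0.31989876]), np.float64(1.583002702875738e-05))
rod (array([0.58376442, 0.07849325, 0.32302362]), np.float64(0.0006007033960097432))
```

View pics/o.png

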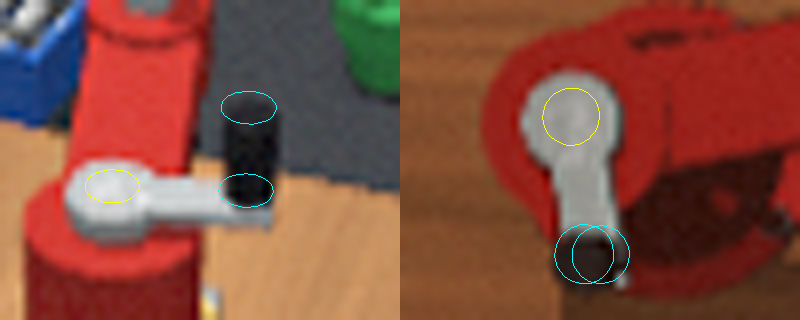

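Request:
step_arm([
  [0,0,40],
  [0,0,76],
  [20,45,76],
  [40,90,76],
  [60,135,76],
  [80,180,76],
  [95,220,76],
  [106,260,76],
  [106,260,76],
  [106,260,76],
], spin=[0,0,0,0,0,0,0,0,0,0], fingers=[60,60,60,60,60,60,60,60,60,60])

```text
time_s: 31.15
eef_pos: [0.5062, 0.2057, 0.3918]
eef_rot: [0.703, -0.076, 0.703, 0.076]
wrist_force: [0.6, -0.9, -0.1]
opening: 0.602
```

```bash
python3 - <<'E'
from h import *
snap('side','side22.png')
o=ctrl.get_obs();p=o['eef_pos'];print(p,o['q'].round(2))
crop('side22.png','o2.png',210,140,330,240,6)
print((proj('side',p-[0,0,.011])-[210,140]+.5)*6)
E
```

```text
[0.50607723 0.20475143 0.39206475] [ 0.17  0.03  1.47 -0.    1.64 -0.05]
[343.05669561 250.13674287]
```

View pics/o2.png

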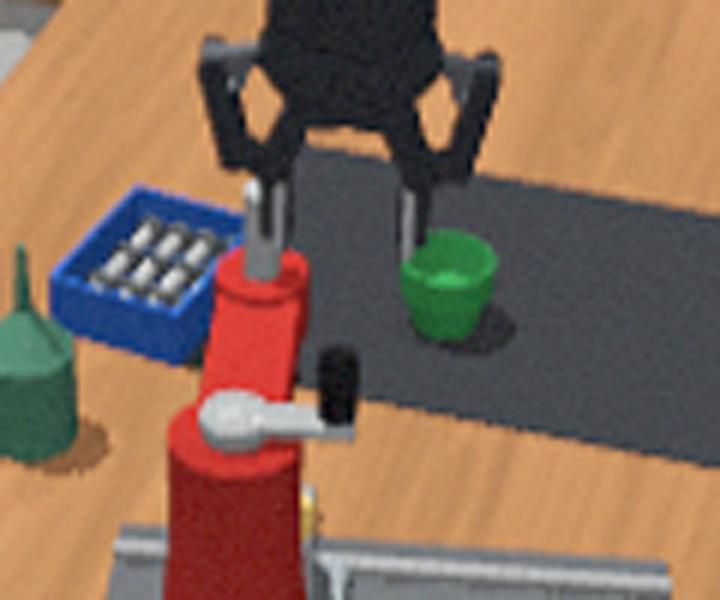

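Request:
step_arm([
  [0,-2,-40],
  [0,-2,-75],
  [0,-2,-89],
  [0,-2,-89],
  [0,-2,-89],
  [0,-2,-89],
  [0,-2,-89],
  [0,-2,-89],
], spin=[0,0,0,0,0,0,0,0], fingers=[60,60,60,60,15,15,15,15])

```text
time_s: 32.0
eef_pos: [0.5074, 0.2027, 0.3061]
eef_rot: [0.705, -0.075, 0.701, 0.075]
wrist_force: [1.4, 0.3, 6.5]
opening: 0.213
```

```bash
python3 - <<'E'
from h import *
snap('side','side23.png')
o=ctrl.get_obs();p=o['eef_pos'];print(p,o['opening']*85,o['wrist_force'])
crop('side23.png','o2.png',210,140,330,240,6)
E
```

```text
[0.50736942 0.20267516 0.30609881] 17.966500302266333 [ 1.77103638 -1.10246587  6.7454747 ]
```

View pics/o2.png

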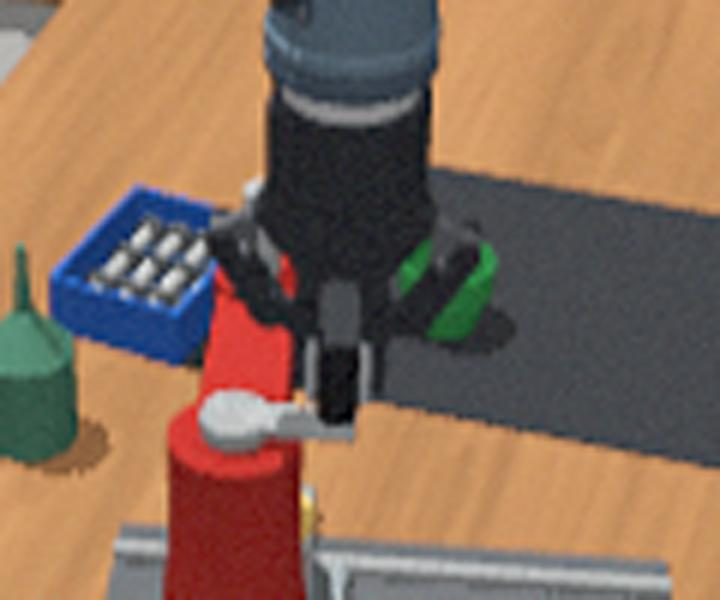

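```bash
cat > tab.py <<'E'
import numpy as np,sys
p0=np.radians(193.9);R=50
def P(t): return np.array([R*np.cos(p0-t),R*np.sin(p0-t)])
def tab(a,b,n):
    print(a,b,[[int(v) for v in np.r_[np.round(P(t)-P(a)),0]] for t in np.linspace(a,b,n+1)[1:]])
for a,b,n in [(0,1.2,4),(1.2,4.2,10),(4.2,7.2,10),(7.2,9.0,6)]: tab(a,b,n)
E
python3 tab.py
```

```text
0 1.2 [[-1, 15, 0], [2, 30, 0], [9, 43, 0], [20, 53, 0]]
1.2 4.2 [[13, 7, 0], [28, 9, 0], [43, 7, 0], [56, 1, 0], [68, -9, 0], [75, -22, 0], [79, -37, 0], [78, -52, 0], [72, -66, 0], [63, -77, 0]]
4.2 7.2 [[-12, -8, 0], [-27, -13, 0], [-41, -13, 0], [-56, -9, 0], [-68, 0, 0], [-78, 11, 0], [-83, 25, 0], [-84, 40, 0], [-81, 55, 0], [-73, 68, 0]]
7.2 9.0 [[11, 10, 0], [24, 17, 0], [39, 19, 0], [54, 17, 0], [67, 10, 0], [78, 0, 0]]
```

Request:
step_arm([
  [-1,15,0],
  [2,30,0],
  [9,43,0],
  [20,53,0],
], spin=[0,0,0,0], fingers=[15,15,15,15])

```text
time_s: 32.45
eef_pos: [0.5268, 0.2538, 0.306]
eef_rot: [0.704, -0.076, 0.702, 0.073]
wrist_force: [-1.3, -14.4, 9.0]
opening: 0.214
```

```bash
python3 - <<'E'
from h import *
snap('side','side24.png');snap('top','top24.png')
o=ctrl.get_obs();p=o['eef_pos'];print(p,o['opening']*85,o['wrist_force'],o['torque'])
crop('side24.png','o2.png',210,140,330,240,6)
E
```

```text
[0.52828999 0.25466528 0.30602769] 17.967324040055782 [ 3.96010442 -6.0204061   7.06913321] [-0.95728723 -0.64272937 -0.05536849]
```

View pics/o2.png

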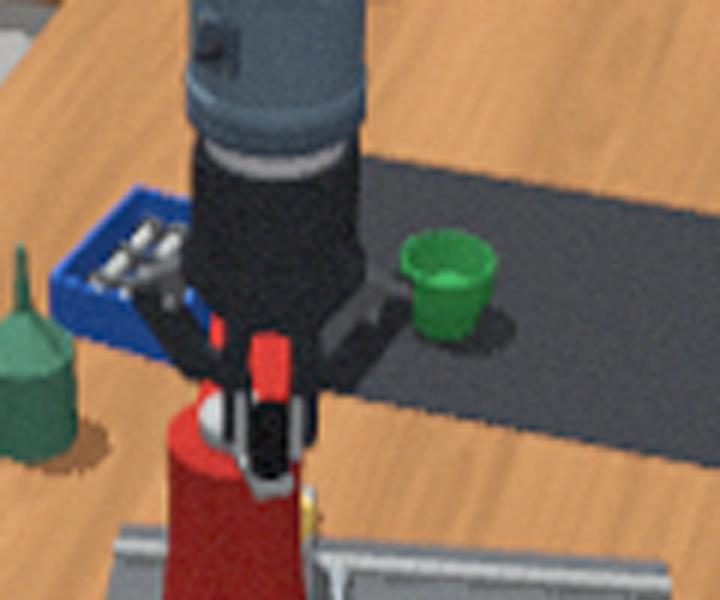

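Request:
step_arm([
  [13,7,0],
  [28,9,0],
  [43,7,0],
  [56,1,0],
  [68,-9,0],
  [75,-22,0],
  [79,-37,0],
  [78,-52,0],
  [72,-66,0],
  [63,-77,0],
], spin=[0,0,0,0,0,0,0,0,0,0], fingers=[15,15,15,15,15,15,15,15,15,15])

```text
time_s: 33.55
eef_pos: [0.5924, 0.1786, 0.3062]
eef_rot: [0.707, -0.075, 0.699, 0.075]
wrist_force: [10.7, 2.4, 2.9]
opening: 0.212
```

```bash
python3 - <<'E'
from h import *
snap('side','side25.png');snap('top','top25.png')
o=ctrl.get_obs();p=o['eef_pos'];print(p,o['opening']*85,o['wrist_force'],o['torque'])
d=p[:2]-[.5565,.2151];print(np.hypot(*d),np.degrees(np.arctan2(d[1],d[0])))
crop('side25.png','o2.png',210,140,330,240,6)
E
```

```text
[0.59106522 0.17724804 0.30620947] 17.978377913810597 [ 6.74665789 -2.90202142  4.82548486] [-0.62062915 -0.94558863 -0.02097617]
0.05125938979900242 -47.598658495483015
```

View pics/o2.png

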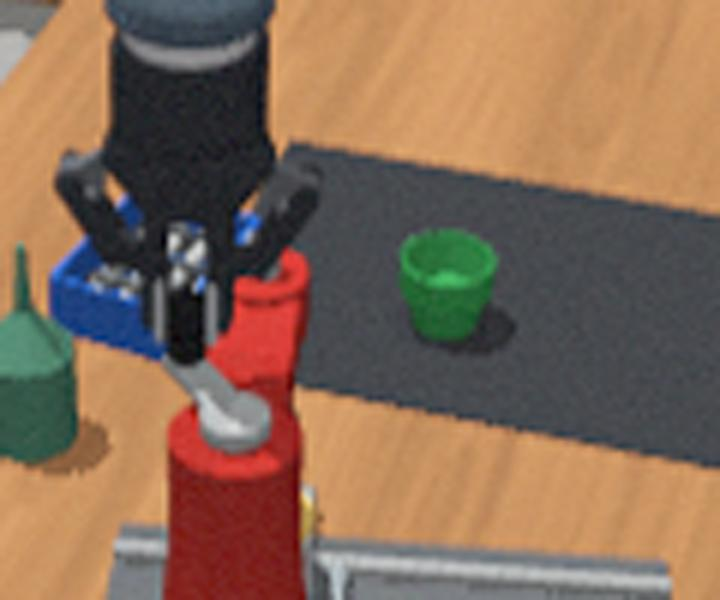

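Request:
step_arm([
  [-12,-8,0],
  [-27,-13,0],
  [-41,-13,0],
  [-56,-9,0],
  [-68,0,0],
  [-78,11,0],
  [-83,25,0],
  [-84,40,0],
  [-81,55,0],
  [-73,68,0],
], spin=[0,0,0,0,0,0,0,0,0,0], fingers=[15,15,15,15,15,15,15,15,15,15])

```text
time_s: 34.65
eef_pos: [0.5173, 0.2448, 0.306]
eef_rot: [0.705, -0.076, 0.702, 0.073]
wrist_force: [2.9, -15.0, 6.1]
opening: 0.214
```

Request:
step_arm([
  [0,0,0],
], spin=[0], fingers=[15])

```text
time_s: 34.75
eef_pos: [0.5185, 0.246, 0.3061]
eef_rot: [0.705, -0.076, 0.701, 0.074]
wrist_force: [5.1, -5.2, 5.2]
opening: 0.213
```

```bash
python3 - <<'E'
from h import *
snap('side','side26.png');snap('top','top26.png')
o=ctrl.get_obs();p=o['eef_pos'];print(p,o['opening']*85,o['wrist_force'],o['torque'])
d=p[:2]-[.557,.2145];print(np.hypot(*d),np.degrees(np.arctan2(d[1],d[0])))
crop('side26.png','o2.png',210,140,330,240,6)
E
```

```text
[0.5184691  0.24595545 0.30609662] 18.025591304590037 [ 6.10358872 -3.01175599  5.58270955] [-0.60433982 -0.94643783 -0.02914441]
0.04974008156559279 140.77284413795272
```

View pics/o2.png

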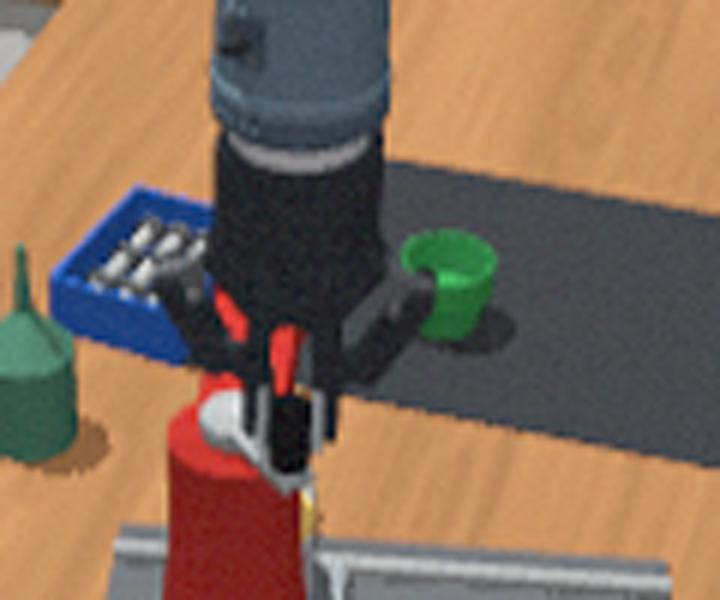

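Request:
step_arm([
  [11,10,0],
  [24,17,0],
  [39,19,0],
  [54,17,0],
  [67,10,0],
  [78,0,0],
], spin=[0,0,0,0,0,0], fingers=[15,15,15,15,15,15])

```text
time_s: 35.45
eef_pos: [0.5928, 0.2476, 0.306]
eef_rot: [0.702, -0.075, 0.704, 0.076]
wrist_force: [-12.7, 1.7, 12.3]
opening: 0.21
```

```bash
cat > pol.py <<'E'
from h import *
o=ctrl.get_obs();p=o['eef_pos']
d=p[:2]-[.557,.2145];a=np.arctan2(d[1],d[0]);t=np.array([np.sin(a),-np.cos(a)])
print(p.round(4),np.hypot(*d).round(4),np.degrees(a),'theta cand',[(np.radians(193.9)-a+2*np.pi*k).round(3) for k in(0,1,2)],'drag',(-o['wrist_force'][:2]@t).round(2),o['wrist_force'].round(1))
E
python3 pol.py; cat >> tab.py <<'E'
print()
for a,b,n in [(9,9.6,6),(9.6,10.2,6),(10.2,10.5,3)]: tab(a,b,n)
E
python3 tab.py|tail -3
```

```text
[0.5928 0.2476 0.306 ] 0.0488 42.745469881228665 theta cand [np.float64(2.638), np.float64(8.921), np.float64(15.205)] drag 9.89 [-12.7   1.7  12.3]
9 9.6 [[3, -4, 0], [5, -8, 0], [7, -13, 0], [9, -18, 0], [10, -23, 0], [11, -28, 0]]
9.6 10.2 [[0, -5, 0], [0, -10, 0], [-1, -15, 0], [-3, -20, 0], [-4, -24, 0], [-7, -29, 0]]
10.2 10.5 [[-3, -4, 0], [-6, -8, 0], [-9, -12, 0]]
```

Request:
step_arm([
  [3,-4,0],
  [5,-8,0],
  [7,-13,0],
  [9,-18,0],
  [10,-23,0],
  [11,-28,0],
], spin=[0,0,0,0,0,0], fingers=[15,15,15,15,15,15])

```text
time_s: 36.05
eef_pos: [0.6054, 0.2224, 0.3062]
eef_rot: [0.705, -0.073, 0.701, 0.078]
wrist_force: [0.6, 12.3, 5.4]
opening: 0.212
```

```bash
python3 pol.py
```

```text
[0.6054 0.2224 0.3062] 0.049 9.325757886320854 theta cand [np.float64(3.221), np.float64(9.505), np.float64(15.788)] drag 12.04 [ 0.6 12.3  5.4]
```

Request:
step_arm([
  [0,-5,0],
  [0,-10,0],
  [-1,-15,0],
], spin=[0,0,0], fingers=[15,15,15])

```text
time_s: 36.35
eef_pos: [0.6059, 0.2074, 0.3062]
eef_rot: [0.706, -0.073, 0.7, 0.078]
wrist_force: [8.3, 13.0, 3.7]
opening: 0.21
```

```bash
python3 pol.py
```

```text
[0.6059 0.2074 0.3062] 0.0494 -8.270972150300924 theta cand [np.float64(3.529), np.float64(9.812), np.float64(16.095)] drag 14.08 [ 8.3 13.   3.7]
```

Request:
step_arm([
  [-2,-5,0],
  [-3,-9,0],
  [-6,-14,0],
  [-6,-14,0],
], spin=[0,0,0,0], fingers=[15,15,15,15])

```text
time_s: 36.75
eef_pos: [0.6013, 0.1917, 0.3063]
eef_rot: [0.707, -0.074, 0.699, 0.076]
wrist_force: [13.4, 7.5, 0.7]
opening: 0.213
```

```bash
python3 pol.py
```

```text
[0.6013 0.1917 0.3063] 0.0499 -27.249093040865276 theta cand [np.float64(3.86), np.float64(10.143), np.float64(16.426)] drag 12.78 [13.4  7.5  0.7]
```

Request:
step_arm([
  [-3,-4,0],
  [-6,-8,0],
], spin=[0,0], fingers=[15,15])

```text
time_s: 36.95
eef_pos: [0.5964, 0.1835, 0.3063]
eef_rot: [0.708, -0.074, 0.698, 0.076]
wrist_force: [17.5, 7.1, -0.5]
opening: 0.212
```

```bash
python3 pol.py; python3 - <<'E'
from h import *
snap('side','side27.png')
crop('side27.png','o2.png',210,140,330,240,6)
E
```

```text
[0.5964 0.1835 0.3063] 0.0501 -38.19315158880523 theta cand [np.float64(4.051), np.float64(10.334), np.float64(16.617)] drag 16.39 [17.5  7.1 -0.5]
```

View pics/o2.png

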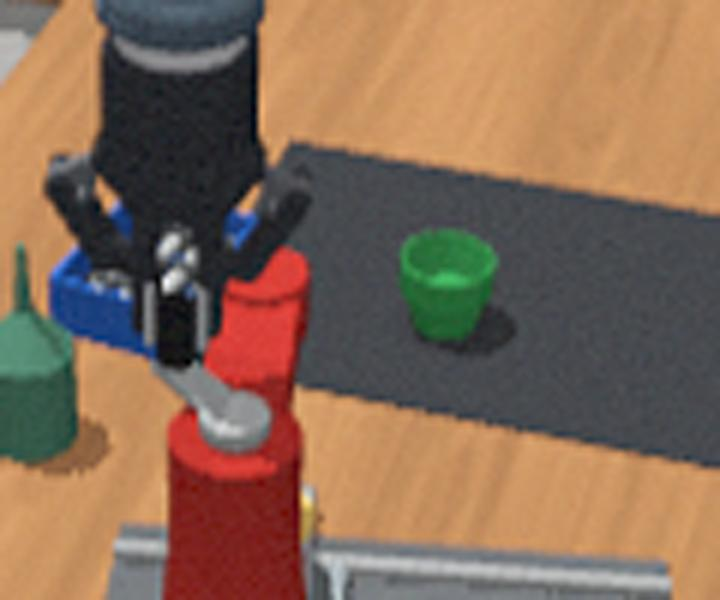

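Request:
step_arm([
  [-1,-1,0],
  [-2,-2,0],
], spin=[0,0], fingers=[15,15])

```text
time_s: 37.2
eef_pos: [0.5945, 0.1811, 0.3063]
eef_rot: [0.708, -0.074, 0.698, 0.076]
wrist_force: [17.3, 5.9, -0.6]
opening: 0.217
```

```bash
python3 pol.py
```

```text
[0.5945 0.1811 0.3063] 0.0502 -41.68962120607844 theta cand [np.float64(4.112), np.float64(10.395), np.float64(16.678)] drag 15.86 [17.3  5.9 -0.6]
```

Request:
step_arm([
  [0,0,0],
  [0,0,0],
  [0,0,0],
], spin=[0,0,0], fingers=[15,15,15])

```text
time_s: 37.5
eef_pos: [0.5944, 0.1809, 0.3063]
eef_rot: [0.708, -0.074, 0.698, 0.076]
wrist_force: [17.2, 5.7, -0.2]
opening: 0.211
```

```bash
python3 pol.py
```

```text
[0.5944 0.1809 0.3063] 0.0503 -41.87499203998935 theta cand [np.float64(4.115), np.float64(10.398), np.float64(16.681)] drag 15.73 [17.2  5.7 -0.2]
```

```bash
cat > tab2.py <<'E'
from tab import *
print()
tab(10.45,8.85,8)
for a in np.arange(8.85,10.4,.2): tab(a,a+.2,2)
E
python3 tab2.py | sed -n '/^$/,$p' | tail -9
```

```text
10.45 8.85 [[6, 8, 0], [11, 17, 0], [14, 26, 0], [15, 36, 0], [13, 46, 0], [10, 56, 0], [5, 64, 0], [-1, 72, 0]]
8.85 9.049999999999999 [[3, -4, 0], [7, -8, 0]]
9.049999999999999 9.249999999999998 [[3, -4, 0], [5, -9, 0]]
9.249999999999998 9.449999999999998 [[2, -5, 0], [3, -9, 0]]
9.449999999999998 9.649999999999997 [[1, -5, 0], [1, -10, 0]]
9.649999999999997 9.849999999999996 [[0, -5, 0], [-1, -10, 0]]
9.849999999999996 10.049999999999995 [[-1, -5, 0], [-3, -10, 0]]
10.049999999999995 10.249999999999995 [[-2, -5, 0], [-5, -9, 0]]
10.249999999999995 10.449999999999994 [[-3, -4, 0], [-6, -8, 0]]
```

Request:
step_arm([
  [6,8,0],
  [11,17,0],
  [14,26,0],
  [15,36,0],
  [13,46,0],
  [10,56,0],
  [5,64,0],
  [-1,72,0],
  [-1,72,0],
  [-1,72,0],
], spin=[0,0,0,0,0,0,0,0,0,0], fingers=[15,15,15,15,15,15,15,15,15,15])

```text
time_s: 38.5
eef_pos: [0.5896, 0.2506, 0.3061]
eef_rot: [0.704, -0.075, 0.702, 0.074]
wrist_force: [-1.3, -4.9, 7.9]
opening: 0.21
```

```bash
python3 pol.py
```

```text
[0.5896 0.2506 0.3061] 0.0486 47.961789285409075 theta cand [np.float64(2.547), np.float64(8.83), np.float64(15.113)] drag -2.35 [-1.3 -4.9  7.9]
```

Request:
step_arm([
  [3,-4,0],
  [7,-8,0],
  [7,-8,0],
], spin=[0,0,0], fingers=[15,15,15])

```text
time_s: 38.8
eef_pos: [0.5951, 0.2449, 0.306]
eef_rot: [0.703, -0.074, 0.703, 0.076]
wrist_force: [-7.1, 2.3, 10.0]
opening: 0.216
```

```bash
python3 pol.py
```

```text
[0.5951 0.2449 0.306 ] 0.0487 38.59870376009902 theta cand [np.float64(2.711), np.float64(8.994), np.float64(15.277)] drag 6.24 [-7.1  2.3 10. ]
```

Request:
step_arm([
  [3,-4,0],
  [5,-9,0],
  [5,-9,0],
], spin=[0,0,0], fingers=[15,15,15])

```text
time_s: 39.1
eef_pos: [0.6004, 0.2369, 0.3061]
eef_rot: [0.704, -0.074, 0.702, 0.077]
wrist_force: [-4.5, 4.7, 9.0]
opening: 0.21
```

```bash
python3 pol.py
```

```text
[0.6004 0.2369 0.3061] 0.0488 27.29522318756498 theta cand [np.float64(2.908), np.float64(9.191), np.float64(15.474)] drag 6.21 [-4.5  4.7  9. ]
```

Request:
step_arm([
  [2,-5,0],
  [3,-9,0],
  [3,-9,0],
], spin=[0,0,0], fingers=[15,15,15])

```text
time_s: 39.4
eef_pos: [0.6039, 0.2286, 0.3061]
eef_rot: [0.704, -0.074, 0.702, 0.077]
wrist_force: [-1.5, 7.9, 6.4]
opening: 0.212
```

```bash
python3 pol.py
```

```text
[0.6039 0.2286 0.3061] 0.0489 16.699018394267668 theta cand [np.float64(3.093), np.float64(9.376), np.float64(15.659)] drag 7.98 [-1.5  7.9  6.4]
```

Request:
step_arm([
  [1,-5,0],
  [1,-10,0],
  [1,-10,0],
], spin=[0,0,0], fingers=[15,15,15])

```text
time_s: 39.7
eef_pos: [0.6059, 0.2189, 0.3062]
eef_rot: [0.705, -0.074, 0.701, 0.078]
wrist_force: [2.5, 9.9, 5.4]
opening: 0.215
```

```bash
python3 pol.py
```

```text
[0.6059 0.2189 0.3062] 0.0491 5.095492369017636 theta cand [np.float64(3.295), np.float64(9.578), np.float64(15.862)] drag 9.6 [2.5 9.9 5.4]
```

Request:
step_arm([
  [0,-5,0],
  [-1,-10,0],
  [-1,-10,0],
], spin=[0,0,0], fingers=[15,15,15])

```text
time_s: 40.0
eef_pos: [0.606, 0.2087, 0.3063]
eef_rot: [0.706, -0.073, 0.7, 0.077]
wrist_force: [8.3, 9.5, 2.6]
opening: 0.212
```

```bash
python3 pol.py
```

```text
[0.606  0.2087 0.3063] 0.0493 -6.772890759320461 theta cand [np.float64(3.502), np.float64(9.786), np.float64(16.069)] drag 10.41 [8.3 9.5 2.6]
```

Request:
step_arm([
  [-1,-5,0],
  [-3,-10,0],
  [-3,-10,0],
], spin=[0,0,0], fingers=[15,15,15])

```text
time_s: 40.3
eef_pos: [0.6039, 0.1982, 0.3063]
eef_rot: [0.707, -0.074, 0.699, 0.077]
wrist_force: [11.9, 8.6, 2.2]
opening: 0.216
```

```bash
python3 pol.py
```

```text
[0.6039 0.1982 0.3063] 0.0497 -19.212183321596324 theta cand [np.float64(3.72), np.float64(10.003), np.float64(16.286)] drag 12.09 [11.9  8.6  2.2]
```

Request:
step_arm([
  [-2,-5,0],
  [-5,-9,0],
  [-5,-9,0],
], spin=[0,0,0], fingers=[15,15,15])

```text
time_s: 40.6
eef_pos: [0.5997, 0.1884, 0.3063]
eef_rot: [0.708, -0.074, 0.699, 0.076]
wrist_force: [14.2, 7.5, 0.6]
opening: 0.211
```

```bash
python3 pol.py
```

```text
[0.5997 0.1884 0.3063] 0.05 -31.438836896580167 theta cand [np.float64(3.933), np.float64(10.216), np.float64(16.499)] drag 13.82 [14.2  7.5  0.6]
```

```bash
cat > tab3.py <<'E'
from tab import *
print()
tab(10.25,7.25,10);tab(7.25,4.25,10);tab(4.25,3.167,4)
tab(3.967,6.967,10);tab(6.967,9.65,9)
E
python3 tab3.py | tail -5
```

```text
10.25 7.25 [[6, 14, 0], [8, 28, 0], [6, 43, 0], [-1, 56, 0], [-11, 67, 0], [-24, 74, 0], [-39, 77, 0], [-54, 76, 0], [-68, 70, 0], [-79, 61, 0]]
7.25 4.25 [[-8, -13, 0], [-12, -27, 0], [-12, -42, 0], [-7, -56, 0], [2, -68, 0], [14, -77, 0], [28, -82, 0], [43, -83, 0], [57, -79, 0], [70, -71, 0]]
4.25 3.167 [[9, 10, 0], [15, 22, 0], [18, 35, 0], [16, 49, 0]]
3.967 6.967 [[-10, -11, 0], [-23, -19, 0], [-37, -22, 0], [-52, -21, 0], [-66, -16, 0], [-78, -7, 0], [-87, 5, 0], [-91, 20, 0], [-91, 35, 0], [-87, 49, 0]]
6.967 9.65 [[8, 12, 0], [20, 22, 0], [34, 27, 0], [48, 29, 0], [63, 25, 0], [76, 18, 0], [86, 7, 0], [93, -6, 0], [95, -20, 0]]
```

Request:
step_arm([
  [6,14,0],
  [8,28,0],
  [6,43,0],
  [-1,56,0],
  [-11,67,0],
  [-24,74,0],
  [-39,77,0],
  [-54,76,0],
  [-68,70,0],
  [-79,61,0],
], spin=[0,0,0,0,0,0,0,0,0,0], fingers=[15,15,15,15,15,15,15,15,15,15])

```text
time_s: 41.6
eef_pos: [0.5199, 0.2477, 0.3061]
eef_rot: [0.707, -0.075, 0.699, 0.075]
wrist_force: [15.3, -0.9, 0.7]
opening: 0.206
```

Request:
step_arm([
  [-8,-13,0],
  [-12,-27,0],
  [-12,-42,0],
  [-7,-56,0],
  [2,-68,0],
  [14,-77,0],
  [28,-82,0],
  [43,-83,0],
  [57,-79,0],
  [70,-71,0],
], spin=[0,0,0,0,0,0,0,0,0,0], fingers=[15,15,15,15,15,15,15,15,15,15])

```text
time_s: 42.6
eef_pos: [0.5874, 0.1738, 0.3061]
eef_rot: [0.703, -0.076, 0.703, 0.072]
wrist_force: [-6.6, -8.5, 10.3]
opening: 0.21
```

Request:
step_arm([
  [9,10,0],
  [15,22,0],
  [18,35,0],
  [16,49,0],
  [16,49,0],
], spin=[0,0,0,0,0], fingers=[15,15,15,15,15])

```text
time_s: 43.1
eef_pos: [0.6047, 0.2254, 0.3062]
eef_rot: [0.705, -0.076, 0.701, 0.074]
wrist_force: [2.7, -2.5, 6.6]
opening: 0.214
```

```bash
python3 pol.py
```

```text
[0.6047 0.2254 0.3062] 0.0489 12.91563132822357 theta cand [np.float64(3.159), np.float64(9.442), np.float64(15.725)] drag -3.08 [ 2.7 -2.5  6.6]
```

Request:
step_arm([
  [2,-5,0],
  [3,-9,0],
  [3,-9,0],
], spin=[0,0,0], fingers=[15,15,15])

```text
time_s: 43.4
eef_pos: [0.6061, 0.2185, 0.3061]
eef_rot: [0.704, -0.074, 0.702, 0.076]
wrist_force: [-1.2, 5.5, 7.7]
opening: 0.215
```

```bash
python3 pol.py
```

```text
[0.6061 0.2185 0.3061] 0.0493 4.708163292844989 theta cand [np.float64(3.302), np.float64(9.585), np.float64(15.868)] drag 5.57 [-1.2  5.5  7.7]
```

Request:
step_arm([
  [1,-5,0],
  [1,-10,0],
  [1,-10,0],
], spin=[0,0,0], fingers=[15,15,15])

```text
time_s: 43.7
eef_pos: [0.6064, 0.2088, 0.3061]
eef_rot: [0.704, -0.074, 0.702, 0.077]
wrist_force: [-4.4, 6.1, 7.9]
opening: 0.209
```

```bash
python3 pol.py
```

```text
[0.6064 0.2088 0.3061] 0.0497 -6.625574808122438 theta cand [np.float64(3.5), np.float64(9.783), np.float64(16.066)] drag 5.58 [-4.4  6.1  7.9]
```

Request:
step_arm([
  [0,-5,0],
  [-1,-10,0],
  [-1,-10,0],
], spin=[0,0,0], fingers=[15,15,15])

```text
time_s: 44.0
eef_pos: [0.6048, 0.1993, 0.306]
eef_rot: [0.703, -0.074, 0.703, 0.077]
wrist_force: [-7.0, 6.7, 9.0]
opening: 0.212
```

```bash
python3 pol.py
```

```text
[0.6048 0.1993 0.306 ] 0.0501 -17.652025787854303 theta cand [np.float64(3.692), np.float64(9.975), np.float64(16.259)] drag 4.25 [-7.   6.7  9. ]
```

Request:
step_arm([
  [-1,-5,0],
  [-3,-10,0],
  [-3,-10,0],
], spin=[0,0,0], fingers=[15,15,15])

```text
time_s: 44.3
eef_pos: [0.6013, 0.1901, 0.306]
eef_rot: [0.703, -0.074, 0.703, 0.078]
wrist_force: [-8.9, 10.1, 9.8]
opening: 0.211
```

```bash
python3 pol.py
```

```text
[0.6013 0.1901 0.306 ] 0.0506 -28.859468411022046 theta cand [np.float64(3.888), np.float64(10.171), np.float64(16.454)] drag 4.5 [-8.9 10.1  9.8]
```

Request:
step_arm([
  [-2,-5,0],
  [-5,-9,0],
  [-5,-9,0],
], spin=[0,0,0], fingers=[15,15,15])

```text
time_s: 44.6
eef_pos: [0.5962, 0.1819, 0.306]
eef_rot: [0.703, -0.073, 0.703, 0.079]
wrist_force: [-7.6, 13.2, 8.6]
opening: 0.211
```

```bash
python3 pol.py; python3 - <<'E'
from h import *
snap('side','side28.png');snap('top','top28.png')
crop('side28.png','o2.png',210,140,330,240,6)
E
```

```text
[0.5962 0.1819 0.306 ] 0.051 -39.722468686634 theta cand [np.float64(4.077), np.float64(10.361), np.float64(16.644)] drag 5.29 [-7.6 13.2  8.6]
```

View pics/o2.png

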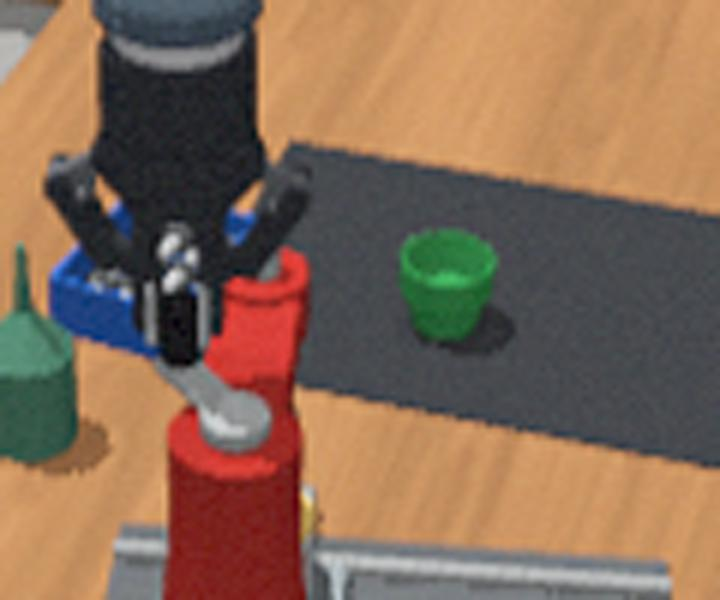

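```bash
cat > tab4.py <<'E'
import numpy as np
C=np.array([555.3,214.7]);p0=np.radians(193.9)
cur=np.array([598.,178.])
for th in (np.arange(4.3,7.2,.3),np.arange(7.3,9.5,.3),[9.6,9.7,9.8],[9.9,10.0],[10.1,10.2],[10.25,10.3]):
    o=[]
    for t in th: o.append(np.round(C+50*np.array([np.cos(p0-t),np.sin(p0-t)])-cur).astype(int))
    print(round(th[-1],2),len(o),[[int(a),int(b),0] for a,b in o]); cur=cur+o[-1]
E
python3 tab4.py
```

```text
7.0 10 [[-12, -3, 0], [-25, -10, 0], [-40, -13, 0], [-55, -12, 0], [-69, -6, 0], [-80, 4, 0], [-88, 16, 0], [-92, 30, 0], [-92, 45, 0], [-87, 60, 0]]
9.4 8 [[9, 12, 0], [20, 21, 0], [35, 26, 0], [49, 26, 0], [64, 23, 0], [77, 15, 0], [86, 4, 0], [93, -10, 0]]
9.8 3 [[1, -10, 0], [1, -15, 0], [1, -20, 0]]
10.0 2 [[-1, -5, 0], [-2, -10, 0]]
10.2 2 [[-2, -4, 0], [-5, -9, 0]]
10.3 2 [[-1, -2, 0], [-2, -4, 0]]
```

Request:
step_arm([
  [-12,-3,0],
  [-25,-10,0],
  [-40,-13,0],
  [-55,-12,0],
  [-69,-6,0],
  [-80,4,0],
  [-88,16,0],
  [-92,30,0],
  [-92,45,0],
  [-87,60,0],
], spin=[0,0,0,0,0,0,0,0,0,0], fingers=[15,15,15,15,15,15,15,15,15,15])

```text
time_s: 45.7
eef_pos: [0.5117, 0.2361, 0.3061]
eef_rot: [0.704, -0.076, 0.702, 0.073]
wrist_force: [3.3, -11.3, 6.6]
opening: 0.211
```

Request:
step_arm([
  [9,12,0],
  [20,21,0],
  [35,26,0],
  [49,26,0],
  [64,23,0],
  [77,15,0],
  [86,4,0],
  [93,-10,0],
], spin=[0,0,0,0,0,0,0,0], fingers=[15,15,15,15,15,15,15,15])

```text
time_s: 46.5
eef_pos: [0.6033, 0.2306, 0.306]
eef_rot: [0.703, -0.074, 0.703, 0.078]
wrist_force: [-9.0, 10.4, 10.4]
opening: 0.211
```

```bash
python3 pol.py
```

```text
[0.6033 0.2306 0.306 ] 0.049 19.164760640783022 theta cand [np.float64(3.05), np.float64(9.333), np.float64(15.616)] drag 12.75 [-9.  10.4 10.4]
```

Request:
step_arm([
  [1,-10,0],
  [1,-15,0],
  [1,-20,0],
  [1,-20,0],
], spin=[0,0,0,0], fingers=[15,15,15,15])

```text
time_s: 46.9
eef_pos: [0.6062, 0.2106, 0.3062]
eef_rot: [0.705, -0.073, 0.701, 0.077]
wrist_force: [4.5, 10.1, 5.0]
opening: 0.212
```

```bash
python3 pol.py
```

```text
[0.6062 0.2106 0.3062] 0.0494 -4.564700408515574 theta cand [np.float64(3.464), np.float64(9.747), np.float64(16.03)] drag 10.41 [ 4.5 10.1  5. ]
```

Request:
step_arm([
  [-1,-5,0],
  [-2,-10,0],
  [-2,-10,0],
], spin=[0,0,0], fingers=[15,15,15])

```text
time_s: 47.2
eef_pos: [0.6047, 0.2007, 0.3062]
eef_rot: [0.706, -0.074, 0.7, 0.077]
wrist_force: [6.1, 10.9, 3.4]
opening: 0.211
```

```bash
python3 pol.py
```

```text
[0.6047 0.2007 0.3062] 0.0497 -16.14408132207776 theta cand [np.float64(3.666), np.float64(9.949), np.float64(16.232)] drag 12.15 [ 6.1 10.9  3.4]
```

```bash
cat > tab5.py <<'E'
import numpy as np
C=np.array([555.3,214.7]);p0=np.radians(193.9)
cur=np.array([603.,198.])
th=np.linspace(10,2.567,26)[1:]
for k in (th[:9],th[9:18],th[18:]):
    o=[]
    for t in k: o.append(np.round(C+50*np.array([np.cos(p0-t),np.sin(p0-t)])-cur).astype(int))
    print(len(o),[[int(a),int(b),0] for a,b in o]); cur=cur+o[-1]
print(cur)
E
python3 tab5.py
```

```text
9 [[2, 15, 0], [1, 30, 0], [-5, 43, 0], [-15, 54, 0], [-27, 62, 0], [-42, 66, 0], [-57, 66, 0], [-71, 61, 0], [-83, 53, 0]]
9 [[-9, -12, 0], [-14, -26, 0], [-14, -41, 0], [-11, -55, 0], [-3, -68, 0], [8, -78, 0], [21, -84, 0], [36, -86, 0], [50, -84, 0]]
7 [[14, 7, 0], [25, 17, 0], [32, 30, 0], [35, 44, 0], [34, 59, 0], [29, 73, 0], [20, 84, 0]]
[590. 251.]
```

Request:
step_arm([
  [2,15,0],
  [1,30,0],
  [-5,43,0],
  [-15,54,0],
  [-27,62,0],
  [-42,66,0],
  [-57,66,0],
  [-71,61,0],
  [-83,53,0],
], spin=[0,0,0,0,0,0,0,0,0], fingers=[15,15,15,15,15,15,15,15,15])

```text
time_s: 48.1
eef_pos: [0.5229, 0.2506, 0.3062]
eef_rot: [0.707, -0.075, 0.699, 0.075]
wrist_force: [14.9, -2.4, 1.5]
opening: 0.209
```

Request:
step_arm([
  [-9,-12,0],
  [-14,-26,0],
  [-14,-41,0],
  [-11,-55,0],
  [-3,-68,0],
  [8,-78,0],
  [21,-84,0],
  [36,-86,0],
  [50,-84,0],
], spin=[0,0,0,0,0,0,0,0,0], fingers=[15,15,15,15,15,15,15,15,15])

```text
time_s: 49.0
eef_pos: [0.5694, 0.1647, 0.306]
eef_rot: [0.703, -0.076, 0.704, 0.073]
wrist_force: [-8.7, -5.4, 12.3]
opening: 0.212
```

Request:
step_arm([
  [14,7,0],
  [25,17,0],
  [32,30,0],
  [35,44,0],
  [34,59,0],
  [29,73,0],
  [19,85,0],
  [19,85,0],
  [19,85,0],
], spin=[0,0,0,0,0,0,0,0,0], fingers=[15,15,15,15,15,15,15,15,15])

```text
time_s: 49.9
eef_pos: [0.5891, 0.251, 0.3061]
eef_rot: [0.704, -0.076, 0.702, 0.074]
wrist_force: [-2.4, -4.8, 8.3]
opening: 0.208
```

```bash
python3 pol.py
```

```text
[0.5891 0.251  0.3061] 0.0486 48.65115199576371 theta cand [np.float64(2.535), np.float64(8.818), np.float64(15.101)] drag -1.37 [-2.4 -4.8  8.3]
```

Request:
step_arm([
  [3,-4,0],
  [7,-8,0],
  [7,-8,0],
], spin=[0,0,0], fingers=[15,15,15])

```text
time_s: 50.2
eef_pos: [0.5952, 0.2447, 0.3061]
eef_rot: [0.703, -0.075, 0.703, 0.076]
wrist_force: [-6.3, 1.6, 9.0]
opening: 0.21
```

```bash
python3 pol.py
```

```text
[0.5952 0.2447 0.3061] 0.0487 38.3217584799766 theta cand [np.float64(2.715), np.float64(8.999), np.float64(15.282)] drag 5.19 [-6.3  1.6  9. ]
```

Request:
step_arm([
  [3,-4,0],
  [5,-9,0],
  [5,-9,0],
], spin=[0,0,0], fingers=[15,15,15])

```text
time_s: 50.5
eef_pos: [0.6006, 0.2364, 0.3061]
eef_rot: [0.704, -0.074, 0.702, 0.076]
wrist_force: [-3.7, 4.2, 8.8]
opening: 0.21
```

```bash
python3 pol.py
```

```text
[0.6006 0.2364 0.3061] 0.0488 26.60567717970268 theta cand [np.float64(2.92), np.float64(9.203), np.float64(15.486)] drag 5.47 [-3.7  4.2  8.8]
```

Request:
step_arm([
  [2,-5,0],
  [3,-9,0],
  [3,-9,0],
], spin=[0,0,0], fingers=[15,15,15])

```text
time_s: 50.8
eef_pos: [0.6042, 0.2277, 0.3061]
eef_rot: [0.704, -0.074, 0.702, 0.076]
wrist_force: [0.0, 6.3, 7.0]
opening: 0.21
```

```bash
python3 pol.py
```

```text
[0.6042 0.2277 0.3061] 0.049 15.668968768636265 theta cand [np.float64(3.111), np.float64(9.394), np.float64(15.677)] drag 6.06 [0.  6.3 7. ]
```

Request:
step_arm([
  [1,-5,0],
  [1,-10,0],
  [1,-10,0],
], spin=[0,0,0], fingers=[15,15,15])

```text
time_s: 51.1
eef_pos: [0.6061, 0.2177, 0.3062]
eef_rot: [0.705, -0.074, 0.701, 0.076]
wrist_force: [3.0, 5.6, 6.1]
opening: 0.212
```

```bash
python3 pol.py
```

```text
[0.6061 0.2177 0.3062] 0.0492 3.7205470361310304 theta cand [np.float64(3.319), np.float64(9.602), np.float64(15.886)] drag 5.36 [3.  5.6 6.1]
```

Request:
step_arm([
  [0,-5,0],
  [-1,-10,0],
  [-1,-10,0],
], spin=[0,0,0], fingers=[15,15,15])

```text
time_s: 51.4
eef_pos: [0.6059, 0.2073, 0.3062]
eef_rot: [0.706, -0.074, 0.7, 0.076]
wrist_force: [6.7, 5.1, 4.1]
opening: 0.21
```

```bash
python3 pol.py
```

```text
[0.6059 0.2073 0.3062] 0.0494 -8.41535475299979 theta cand [np.float64(3.531), np.float64(9.814), np.float64(16.097)] drag 5.99 [6.7 5.1 4.1]
```

Request:
step_arm([
  [-1,-5,0],
  [-3,-10,0],
  [-3,-10,0],
], spin=[0,0,0], fingers=[15,15,15])

```text
time_s: 51.7
eef_pos: [0.6034, 0.1966, 0.3062]
eef_rot: [0.706, -0.074, 0.7, 0.075]
wrist_force: [8.1, 3.2, 4.0]
opening: 0.21
```

```bash
python3 pol.py
```

```text
[0.6034 0.1966 0.3062] 0.0497 -21.10915388364777 theta cand [np.float64(3.753), np.float64(10.036), np.float64(16.319)] drag 5.86 [8.1 3.2 4. ]
```

Request:
step_arm([
  [-2,-5,0],
  [-5,-9,0],
  [-5,-9,0],
], spin=[0,0,0], fingers=[15,15,15])

```text
time_s: 52.0
eef_pos: [0.5988, 0.1868, 0.3062]
eef_rot: [0.706, -0.075, 0.7, 0.075]
wrist_force: [10.0, 0.8, 3.6]
opening: 0.209
```

```bash
python3 pol.py
```

```text
[0.5988 0.1868 0.3062] 0.0501 -33.51004249908671 theta cand [np.float64(3.969), np.float64(10.252), np.float64(16.535)] drag 6.2 [10.   0.8  3.6]
```

```bash
cat > tab6.py <<'E'
import numpy as np
C=np.array([555.3,214.7]);p0=np.radians(193.9)
cur=np.array([596.,187.])
for k in (np.arange(4.2,7.0,.3),np.arange(7.2,9.4,.3),[9.5,9.65,9.8],[9.9,10.0],[10.05,10.1]):
    o=[]
    for t in k: o.append(np.round(C+50*np.array([np.cos(p0-t),np.sin(p0-t)])-cur).astype(int))
    print(round(k[-1],2),len(o),[[int(a),int(b),0] for a,b in o]); cur=cur+o[-1]
E
python3 tab6.py
```

```text
6.9 10 [[-6, -9, 0], [-19, -17, 0], [-33, -22, 0], [-48, -22, 0], [-62, -17, 0], [-75, -9, 0], [-84, 3, 0], [-89, 17, 0], [-91, 31, 0], [-87, 46, 0]]
9.3 8 [[7, 13, 0], [18, 23, 0], [32, 30, 0], [46, 32, 0], [61, 29, 0], [75, 23, 0], [86, 13, 0], [93, 0, 0]]
9.8 3 [[3, -10, 0], [3, -17, 0], [3, -25, 0]]
10.0 2 [[-1, -5, 0], [-2, -10, 0]]
10.1 2 [[-1, -2, 0], [-2, -4, 0]]
```

Request:
step_arm([
  [-6,-9,0],
  [-19,-17,0],
  [-33,-22,0],
  [-48,-22,0],
  [-62,-17,0],
  [-75,-9,0],
  [-84,3,0],
  [-89,17,0],
  [-91,31,0],
  [-87,46,0],
], spin=[0,0,0,0,0,0,0,0,0,0], fingers=[15,15,15,15,15,15,15,15,15,15])

```text
time_s: 53.0
eef_pos: [0.5096, 0.2312, 0.3061]
eef_rot: [0.704, -0.076, 0.702, 0.073]
wrist_force: [2.3, -11.0, 8.0]
opening: 0.213
```

Request:
step_arm([
  [7,13,0],
  [18,23,0],
  [32,30,0],
  [46,32,0],
  [61,29,0],
  [75,23,0],
  [86,13,0],
  [93,0,0],
], spin=[0,0,0,0,0,0,0,0], fingers=[15,15,15,15,15,15,15,15])

```text
time_s: 53.8
eef_pos: [0.6013, 0.2352, 0.3061]
eef_rot: [0.703, -0.074, 0.703, 0.077]
wrist_force: [-7.0, 9.3, 9.8]
opening: 0.214
```

Request:
step_arm([
  [3,-10,0],
  [3,-17,0],
  [3,-25,0],
  [3,-25,0],
], spin=[0,0,0,0], fingers=[15,15,15,15])

```text
time_s: 54.2
eef_pos: [0.6062, 0.2103, 0.3062]
eef_rot: [0.705, -0.074, 0.701, 0.077]
wrist_force: [3.8, 8.8, 5.8]
opening: 0.217
```

```bash
python3 pol.py
```

```text
[0.6062 0.2103 0.3062] 0.0494 -4.903634900808106 theta cand [np.float64(3.47), np.float64(9.753), np.float64(16.036)] drag 9.09 [3.8 8.8 5.8]
```

Request:
step_arm([
  [-1,-5,0],
  [-2,-10,0],
  [-2,-10,0],
], spin=[0,0,0], fingers=[15,15,15])

```text
time_s: 54.5
eef_pos: [0.6048, 0.2007, 0.3062]
eef_rot: [0.706, -0.074, 0.7, 0.077]
wrist_force: [6.3, 10.1, 4.4]
opening: 0.214
```

```bash
python3 pol.py
```

```text
[0.6048 0.2007 0.3062] 0.0497 -16.130788531633893 theta cand [np.float64(3.666), np.float64(9.949), np.float64(16.232)] drag 11.47 [ 6.3 10.1  4.4]
```

Request:
step_arm([
  [-1,-3,0],
  [-2,-5,0],
  [-2,-5,0],
], spin=[0,0,0], fingers=[15,15,15])

```text
time_s: 54.8
eef_pos: [0.6032, 0.1959, 0.3062]
eef_rot: [0.706, -0.074, 0.7, 0.077]
wrist_force: [9.3, 11.0, 3.3]
opening: 0.209
```

```bash
python3 pol.py
```

```text
[0.6032 0.1959 0.3062] 0.0498 -21.931718324466253 theta cand [np.float64(3.767), np.float64(10.05), np.float64(16.333)] drag 13.71 [ 9.3 11.   3.3]
```

Request:
step_arm([
  [0,0,0],
  [0,0,0],
  [0,0,0],
  [0,0,0],
  [0,0,30],
  [0,0,70],
  [0,0,110],
], spin=[0,0,0,0,0,0,0], fingers=[60,60,60,60,60,60,60])

```text
time_s: 55.5
eef_pos: [0.6003, 0.1923, 0.414]
eef_rot: [0.702, -0.075, 0.704, 0.075]
wrist_force: [0.8, 0.4, -0.3]
opening: 0.601
```

Request:
step_arm([
  [-40,-25,0],
  [-80,-50,0],
  [-120,-75,0],
  [-160,-110,0],
  [-200,-150,0],
  [-210,-200,0],
  [-210,-250,0],
  [-210,-300,0],
  [-210,-340,0],
  [-210,-340,0],
], spin=[0,0,0,0,0,0,0,0,0,0], fingers=[60,60,60,60,60,60,60,60,60,60])

```text
time_s: 56.5
eef_pos: [0.3898, -0.1524, 0.4128]
eef_rot: [0.703, -0.072, 0.704, 0.072]
wrist_force: [0.7, 0.5, -0.4]
opening: 0.598
```

```bash
python3 - <<'E'
from h import *
snap('side','side30.png');snap('top','top30.png')
o=ctrl.get_obs();print(o['eef_pos'],o['opening'],o['wrist_force'])
crop('side30.png','o2.png',210,150,330,250,6)
crop('top30.png','o1.png',180,160,330,270,5)
E
```

```text
[ 0.39034742 -0.14824063  0.41318145] 0.599964160352488 [-0.14869092  0.7128984   0.14641532]
```

View pics/o2.png

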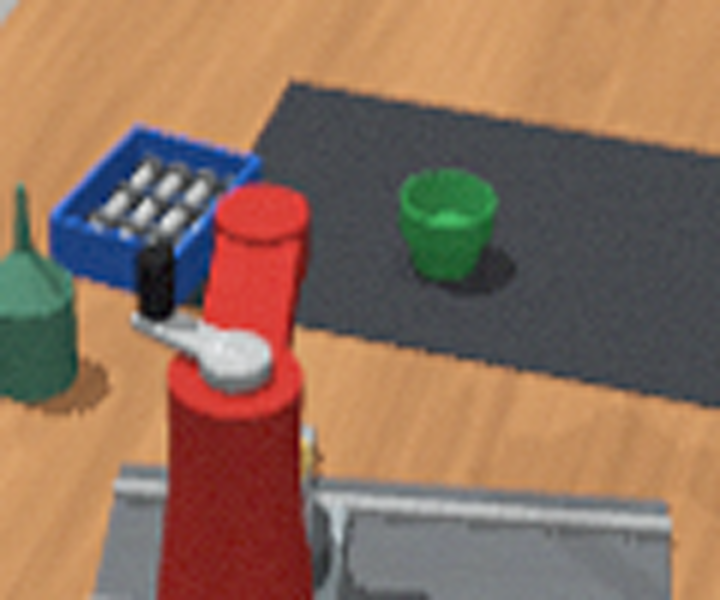

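View pics/o1.png

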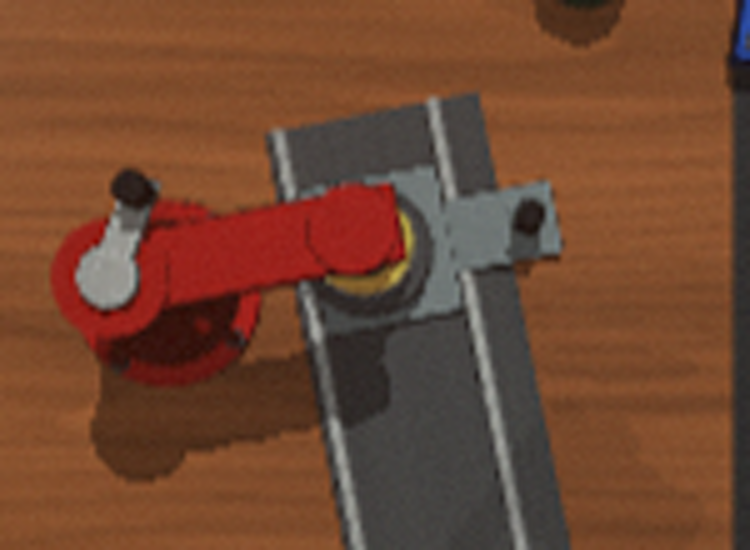

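View pics/top30.png

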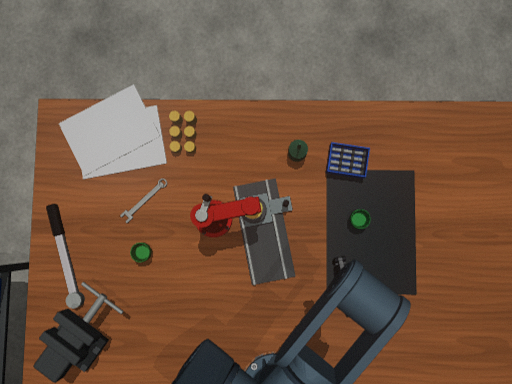

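```bash
python3 - <<'E'
from h import *
g=pt('top',205.5,197.1,.321);a=pt('top',200.9,213.9,.282);d=g-a;print(g,a,np.hypot(*d[:2]),np.degrees(np.arctan2(d[1],d[0])))
hand_in(); print(ctrl.get_obs()['time_s'])
E
```

```text
[0.60086913 0.19760261 0.321     ] [0.55659332 0.21511654 0.282     ] 0.047613922201265806 -21.58198748195354
the job is handed in; nothing more can be done
the job is handed in; nothing more can be done
```

I finished the job and handed it in at about 57 s of the 210 s allowed. No verdict came back, and I could only estimate the pad compression, not see it.

**What I did**
- I pulled the carriage out to its stop and felt the stop at about 30 N.
- I nested the only two aluminium sleeves present in the seat, then the brass plug on top. I left both green look-alikes alone.
- I pushed the carriage home until it stopped, then cranked the foot down onto the plug and let go.

**Last checks**
- **Stack and carriage:** The side view after nesting showed the plug upright, with its flange and top within about 1 px of where they should be. The last pictures show the carriage home, but the press arm hides most of the stack.
- **Crank:** The drag at the grip was about 13.7 N, against about 5.9 N free at the same crank angle one turn earlier. After I let go, the crank stayed at −21.6° in the picture, against −21.9° when last held.
- **Left alone:** The oil can, bolt bin and spanner look undisturbed, and the robot is touching nothing.

**Where the checks disagreed:** The estimates of pad compression do not match:

| Basis | Estimated compression |
|---|---|
| Where the drag starts to rise | about 7 mm |
| Extra drag, at the given 0.65 N per mm | up to about 10–12 mm |
| Crank angle, assuming the crank started at 0 | about 3.4 mm |

I chose the final crank angle so that all of these fall between 3 and 13 mm. Earlier I had cranked about 0.35 rad (about 3 mm of foot travel) further, then backed off to take the comparison readings. By the highest estimate, that first pass could have gone past the 13 mm limit.

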